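Lift the dish off the hotplate onto the cooling rack

ROBOT

A 6-joint arm with a two-finger parallel gripper is mounted at the origin on the work surface. World frame = base frame: x ahead of the robot, y to its left, z up, the work surface at z = 0. Lengths are in mm, angles in rad, forces in N, time in s.
With the tool pointing down it reaches from about 350 to 775 mm from the base axis. Payload 7.3 kg.
Tool frame: the origin (TCP) lies at the very end of the fingers, on their centre line; the grasp point (between the pads) lies 19 mm behind it; x points along the fingers, y is the direction in which the jaws open and shut, and the axes are right-handed (so a half turn about x gives the same grasp; the last joint's range is limited). The gripper opens to 92 mm and grips with 3 to 60 N. Pads are 19 mm wide; open, the fingers measure 130 mm over their backs; the gripper's body (75 mm by 190 mm) begins 47 mm behind the grasp point.
Start: joints at [0.995, 0.342, 1.524, -0, 1.275, -0.146], TCP at [218.752, 477.279, 199.341] pointing down, gripper open.
Joint ranges: [-2.53, 2.53], [-0.77, 2.02], [0.04, 2.7], [-1, 4.14], [0.28, 2.66], [-3.11, 3.11]. Speed limits (rad/s): [2.57, 2.57, 3.14, 3.14, 3.14, 3.14].

INTERFACE

Orientations are given as [roll, pitch, yaw] about the fixed x, y, z axes, in that order (R = Rz(yaw) Ry(pitch) Rx(roll)).
In Python, from plant import bot gives the robot as it stands.
- The arm moves only by the tool step_arm, never from a script. Its argument "targets" is a list that holds one entry, the list of rows, each a list of 4 numbers: the shift along the tool's x, y, z in m, then the turn about the tool's x in degrees. A call has exactly 5 rows; each row is the pose to reach, as a shift and turn from the pose measured when the call began, along the tool's axes at that moment; what a row does not reach only later rows make up. A row lasts 1/12 s, in which the tool goes at most 41.7 mm and 7.16 degrees, less where a joint would pass 70% of its speed; a pose out of reach is approached as far as the arm can. A call with a gripper value outside its range is refused whole. "jaw" is the closure, from 0 (fully open) to 1 (shut), set as the call begins (left out, the last holds). The fingers move at their own pace and stop on an object; the grip force is fixed at half the most. Time passes only in rows, so rows that repeat a pose let the fingers close, or fill a call up. It gives the time, the measured TCP pose, the force and the opening at its end, in the units of the state.
- bot.get_obs(): the state, without advancing time (a new reading comes with each control period).
- bot.capture(name): name is "scene" or "top"; returns a dict with "color" (420x560x3 uint8, red, green, blue), "depth" (420x560 float32, mm along the optical axis (not along the pixel's ray), 0 where there is no reading), "fov_y" (degrees; the focal length in pixels is half the picture's height over the tangent of half this angle, whatever the lens; pixels are square), "cx", "cy" (the principal point, pixels), "dist_coeffs" ([k1, k2, p1, p2, k3] as OpenCV has them; the pictures are not rectified), "rvec" (rotation vector, rad) and "tvec" (3), from world to camera coordinates, as OpenCV has them. Camera axes: x right, y down, z forward; pixel columns grow to the right and rows downward; lengths in mm; the calibration is good to about 2 mm. A picture is of the moment at which its call begins.
- bot.close_job(): hands the job in, once; it reports no verdict.
The state is a dict: "time": time; "joint_positions": joint angles; "dq": joint speeds; "tau": joint torques, N m; "tool_pos": TCP position; "tcp_rot": TCP orientation; "contact_force": force on the tool from outside, world axes, zero at the start; "moment": the same for the moment, N m; "grip_width": finger opening in mm.
Only numpy, scipy, OpenCV 4.12 (cv2) and the standard library are available. Lean on these libraries where they do the work, as an engineer would, in place of code of your own. Each camera call takes 0.05 s, during which the arm holds its last target. There are 200 camera calls.

TASK

Pull the steel lifter right out of its sleeve by the heel bar of its blade, lay it down flat on the bench and let go, then take it again by its handle. Slide its blade under the large flat white dish on the switched-off hotplate - push until the dish has come up against the two stop pins and lies fully on the blade, but feel for it: do not ram the dish against the pins or press hard on the hotplate - then lift the dish off and set it flat and centred on the two rails of the cooling rack. Draw the lifter out and lay it flat on the bench clear of the rack; never touch the dish with the gripper, do not drop it, and leave the other things where they stand.

Things in the scene. Friction and masses are not known exactly. Their poses are not given: they have to be found in the camera images.
- lifter: steel lifter (flat shovel), 216 mm long, about 140 g, on the bench with its handle in the sleeve. Origin: middle of the underside at the front face of the heel bar; x along the blade to its tip, z up. Blade 56 mm wide, x = 0 to 86 mm, 2.5 mm thick (1.5 mm over the last 16 mm). A foot under the handle's rear end (x = -130 to -122 mm) reaches down to z = 0: it stands level by itself
- lifter_heel (a point): centre of the lifter's heel bar, an upright block across the whole 56 mm width of the blade's root, x = -18 to 0 mm, z = 0 to 16 mm in the lifter's frame (this point: x = -9 mm, z = 8 mm); it can be gripped across its 56 mm; axes as the lifter
- lifter_handle (a point): centre of the lifter's straight grey handle (87.5 mm behind the lifter's origin, 35 mm above its underside), 22 mm wide, 18 mm tall, 85 mm long: x = -130 to -45 mm, z = 26 to 44 mm in the lifter's frame; a slanting neck joins it to the heel bar; axes as the lifter
- lifter_tip (a point): middle of the lower front edge of the lifter's blade, 86 mm ahead of its origin; axes as the lifter
- sleeve: fixed white sheet-metal tunnel on the bench, 100 mm long, 58 mm wide, 66 mm tall, inner width 50 mm, inner height 62 mm, origin in the centre of its underside; open at its +x end (mouth at x = +50 mm), closed at the other. The lifter's handle is inside, blade and heel bar stick out along +x
- hotplate: fixed low hotplate, switched off, 220 mm (x) by 240 mm (y), flat dark top 50 mm above its origin (centre of the underside, on the bench). Across the top stands an adjustable stop, clamped anywhere from x = +58 to +103 mm (its place is not reported: see or feel it): two upright steel pins, 10 mm thick, 18 mm tall, at y = +-38 mm, on a 4 mm bar behind them. Open side for the blade: -x
- dish: flat white porcelain dish, solid, 120 mm across and 12 mm tall, about 150 g; origin in the centre of its underside, z up. Its foot is 104 mm across and the lower edge slopes outward from the foot to the full width at 7 mm height. It lies on the hotplate, 5 to 75 mm short of the stop; held against both pins, its centre is 53 mm in front of them
- rack: fixed steel cooling rack on the bench, origin in the centre of its underside: two parallel rails along its x, 140 mm long, 16 mm wide, tops 70 mm above the bench, 68 mm clear between them (rails at y = 34 to 50 mm and -50 to -34 mm); open at both x ends except for 8 mm tall cross bars on the bench at x = +-60 mm
- rack_top (a point): centre of the rack at the height of the rails' tops (70 mm); the dish belongs here; axes as the rack
- beaker: bystander: glass beaker, 68 mm across, 90 mm tall, origin in the centre of its underside
- amber_bottle: bystander: amber bottle, 64 mm across, 130 mm tall, origin in the centre of its underside
- jar: bystander: white jar, 60 mm across, 70 mm tall, origin in the centre of its underside
- small_dish: bystander: smaller white dish lying on the bench, 80 mm across, 12 mm tall, origin in the centre of its underside
- flask: bystander: conical glass flask, 84 mm across, 110 mm tall, origin in the centre of its underside
- tip_box: bystander: blue box, 120 by 80 by 50 mm, origin in the centre of its underside
Mind the look-alikes: they are no part of the job. Leave any red look-alike of the lifter alone.

How it is judged (in metres and radians):
On the way, in this order (a step that is already met when the one before it is completed fails the run):
1. the lifter lies flat on the bench, its whole handle out of the sleeve, and the fingers have let go (x of lifter_handle in the frame of sleeve above 0.093 m and height (world z) of lifter below 0.006 m and angle between lifter's own z axis and vertical below 0.06 rad and contact force between the fingers and lifter below 0.1 N), for 0.2 s.
2. the dish rides on the lifter, at least 20 mm above the hotplate, roughly level, the lifter held by its handle (height (world z) of dish above 0.072 m and angle between dish's own z axis and vertical below 0.35 rad and contact force between lifter and dish above 0.3 N and contact force between the fingers and lifter above 1 N and distance between the grasp point and lifter_handle below 0.065 m), for 0.2 s.
At the end, for the whole second after the job is handed in: The dish lies flat (within 0.06 rad) and at rest on the rails of the rack, its centre within 20 mm of the rack's centre; the lifter lies flat and at rest on the bench, touching neither dish nor rack (horizontal distance between dish and rack_top below 0.02 m and z of dish in the frame of rack_top between -0.005 and 0.005 m and angle between each of dish, lifter's own z axis and vertical below 0.06 rad and linear speed of each of dish, lifter below 0.02 m/s and contact force between lifter and dish below 0.05 N and contact force between lifter and rack below 0.05 N and height (world z) of lifter below 0.006 m).
It fails at once if the gripper or arm touches the dish (contact force between any of the fingers, the arm and dish above 0.5 N).
It fails at once if the dish is dropped (it sinks below the height of the hotplate's top) (height (world z) of dish below 0.04 m).
It fails at once if the lifter presses on the hotplate with more than 40 N (contact force between lifter and hotplate above 40 N).
It fails at once if the dish is rammed against the stop or hotplate with more than 40 N (contact force between dish and hotplate above 40 N).
It fails at once if a bystander is moved by more than 25 mm (distance of any of beaker, amber_bottle, jar, small_dish, flask, tip_box from where it was at the start of the episode above 0.025 m).
It also fails if it takes over 64 s, if anything falls off the work surface, if the arm or the gripper's body presses on something with over 40 N, if the wrist force passes 120 N, or if a joint passes its speed limit or range.

## Working session

There is one attempt and no reset: what is moved stays moved. The work goes in short steps, Python scripts to look and compute and a tool call to move; the robot and the scene stay as the last step left them, time stands still between calls to the robot, and variables do not carry over. Pictures are saved under pics/ and viewed, about 8 in all and at most 12, crops included, and the job is handed in when it is done.

Besides the shell and the picture viewer there is one more tool, called after ">>>" as a command line: name --argument value ..., lists and objects as JSON in quotes. step_arm: Moves the arm, as the interface text tells. Its arguments: {"type":"object","properties":{"targets":{"type":"array","items":{"type":"array","items":{"type":"array","items":{"type":"number"}}}},"jaw":{"type":"number"}},"required":["targets"]}

```bash
ls; mkdir -p pics
cat > h.py <<'E'
import numpy as np,cv2
from plant import bot
def cam(n,save=None):
    c=bot.capture(n); c['f']=c['color'].shape[0]/2/np.tan(np.radians(c['fov_y'])/2)
    c['K']=np.array([[c['f'],0,c['cx']],[0,c['f'],c['cy']],[0,0,1]]); c['R']=cv2.Rodrigues(np.array(c['rvec'],float))[0]
    c['t']=np.array(c['tvec'],float).ravel(); c['D']=np.array(c['dist_coeffs'],float)
    if save: cv2.imwrite(save,c['color'][:,:,::-1])
    return c
def ray(c,px,z):
    u=cv2.undistortPoints(np.array(px,float).reshape(-1,1,2),c['K'],c['D']).reshape(-1,2)
    d=np.c_[u,np.ones(len(u))]@c['R']; o=-c['R'].T@c['t']
    return o+d*((z-o[2])/d[:,2])[:,None]
def cloud(c):
    h,w=c['depth'].shape; v,u=np.mgrid[:h,:w]
    p=cv2.undistortPoints(np.c_[u.ravel(),v.ravel()].astype(float).reshape(-1,1,2),c['K'],c['D']).reshape(-1,2)
    P=np.c_[p,np.ones(len(p))]*c['depth'].ravel()[:,None]
    W=(P-c['t'])@c['R']; W[c['depth'].ravel()==0]=np.nan
    return W.reshape(h,w,3)
def proj(c,P): return cv2.projectPoints(np.array(P,float).reshape(-1,3),c['R'],c['t'],c['K'],c['D'])[0].reshape(-1,2)
E
python3 - <<'E'
from h import *
for n in('scene','top'):
    c=cam(n,f'pics/{n}0.png'); print(n,c['fov_y'],-c['R'].T@c['t'],c['D'])
print(bot.get_obs())
E
```

```text
pics
scene 54.07991045377282 [1103.59650641 -208.73344602  985.76536838] [0.0188909 0.        0.        0.        0.       ]
top 46.60731400681282 [ 429.62901926  -20.28881909 1310.5723576 ] [-0.13881558  0.          0.          0.          0.        ]
{'time': 0.1, 'joint_positions': array([ 9.95045658e-01,  3.42597206e-01,  1.52490921e+00, -4.02004113e-05,
        1.27540924e+00, -1.46031744e-01]), 'dq': array([ 0.00141162, -0.00083564, -0.00120326,  0.00018985, -0.00243888,
       -0.00029259]), 'tau': array([ 1.84435332e-03, -4.32005274e+01, -2.44695318e+01,  7.19766947e-02,
        5.24856162e-02, -8.39102790e-05]), 'tool_pos': array([218.51081041, 476.9273334 , 198.74776069]), 'tcp_rot': array([-1.68777807,  1.56947277, -2.11748527]), 'contact_force': array([ 0.38941707,  0.21438931, -0.0800548 ]), 'moment': array([ 0.01216454, -0.00404089,  0.01686801]), 'grip_width': 92.41920425556665}
```

View pics/scene0.png

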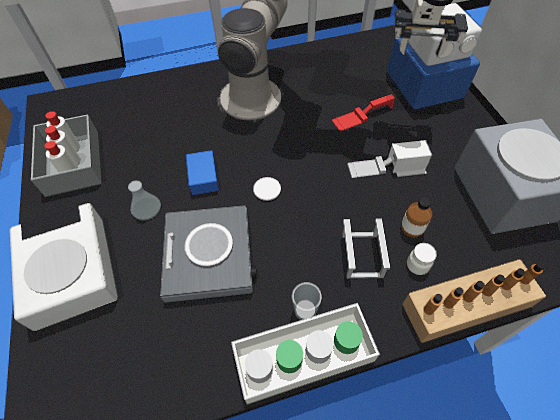

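View pics/top0.png

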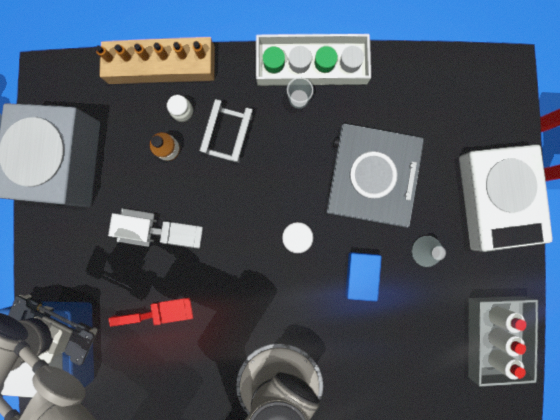

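The scene shows the white sleeve and grey lifter at top px (110-202, 210-248). The dish is on the hotplate at (374,174), with the stop bar at (411,181). The rack is at (227,130). The red look-alike is at (150,312) and the small dish at (298,237).

```bash
cat > m.py <<'E'
from h import *
c=cam('top'); W=cloud(c); np.save('W.npy',W); im=c['color']
def rect(mask,name,z):
    n,l,s,ce=cv2.connectedComponentsWithStats(mask.astype(np.uint8))
    for i in range(1,n):
        if s[i,4]<60: continue
        q=np.argwhere(l==i)[:,::-1].astype(float); P=ray(c,q,z)[:,:2].astype(np.float32)
        r=cv2.minAreaRect(P); print(name,ce[i].round(),s[i,4],'rect',np.round(r[0],1),np.round(r[1],1),round(r[2],1))
def box(u0,v0,u1,v1):
    m=np.zeros(im.shape[:2],bool); m[v0:v1,u0:u1]=1; return m
g=im.min(2)
Z=W[:,:,2]
rect(box(90,195,215,260)&(g>110)&(Z<25),'lifter low',2.5)
rect(box(90,195,215,260)&(Z>55)&(Z<80),'sleeve top',66)
rect(box(195,90,260,170)&(Z>55)&(Z<85),'rails',70)
rect(box(320,110,430,235)&(g>170)&(Z>50),'dish',62)
rect(box(320,110,430,235)&(Z>40)&(Z<58),'hotplate',50)
rect(box(320,110,430,235)&(Z>63)&(Z<80),'pins',68)
print(np.nanmedian(Z[200:210,300:310]), np.nanmedian(Z[210:215,345:400]))
rect(box(280,220,315,255)&(g>150),'small',12)
rect(box(345,250,385,302)&(im[:,:,2]>150)&(im[:,:,0]<100),'tipbox',50)
rect(box(105,295,195,330)&(im[:,:,0]>130)&(im[:,:,2]<100),'red',10)
for n,u,v,z in(('jar',180,108,70),('bottle',163,146,130),('beaker',299,94,90),('flask',436,255,110)): print(n,ray(c,[[u,v]],z)[0].round())
big=cv2.resize(im[195:260,100:215],None,fx=6,fy=6,interpolation=cv2.INTER_CUBIC)
cv2.imwrite('pics/lift.png',big[:,:,::-1])
big=cv2.resize(im[115:230,320:430],None,fx=5,fy=5,interpolation=cv2.INTER_CUBIC)
cv2.imwrite('pics/hot.png',big[:,:,::-1])
E
python3 m.py
```

```text
lifter low [137. 214.] 187 rect [470.2 380.6] [91.2 16.2] 79.5
lifter low [180. 234.] 901 rect [414.4 267. ] [126.4  59.7] 81.3
lifter low [132. 241.] 133 rect [394.9 394.7] [92.  11.2] 80.6
sleeve top [129. 227.] 892 rect [433.2 381.8] [105.4  59.3] 80.6
rails [210. 126.] 368 rect [694.1 167.1] [ 17.7 141.9] 74.0
rails [241. 135.] 340 rect [669.6  88.6] [ 16.7 141.3] 73.9
dish [373. 174.] 1679 rect [ 563.  -252.5] [117.5 116.8] 89.4
dish [411. 181.] 176 rect [ 546.5 -349.5] [13.4 99.3] 78.9
hotplate [376. 175.] 5757 rect [ 565.6 -255.5] [229.6 238.5] 79.1
pins [378. 168.] 301 rect [ 581.4 -263.1] [77.  72.5] 73.6
pins [360. 182.] 64 rect [ 540.6 -218. ] [40.9 24. ] 9.2
pins [374. 189.] 132 rect [ 520.2 -251.1] [56.4 47.7] 44.3
0.371501888075543 50.49212109116412
small [297. 237.] 728 rect [401.8 -55.3] [77.2 77.1] 89.3
tipbox [364. 277.] 1409 rect [ 298.4 -225.6] [ 80.3 119.6] 84.4
red [159. 313.] 1213 rect [197.2 346.1] [ 59.  232.8] 9.7
jar [742. 247.  70.]
bottle [632. 276. 130.]
beaker [768. -62.  90.]
flask [ 356. -397.  110.]
```

View pics/lift.png

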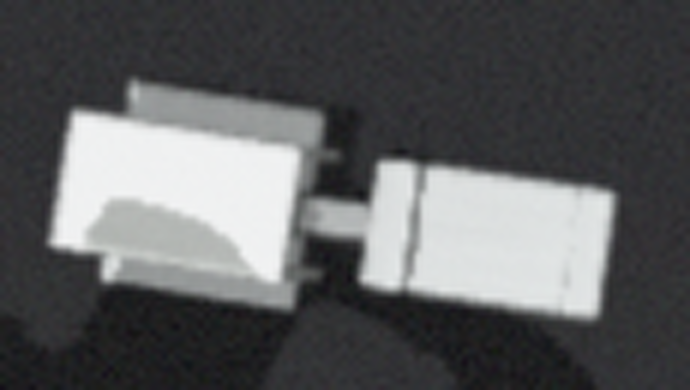

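View pics/hot.png

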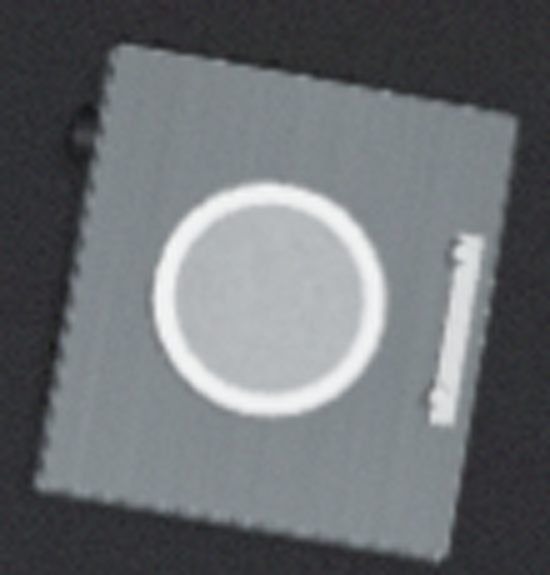

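The crops show the heel bar at crop (365-415,160-290), with the blade running to x=615 pointing right. On the hotplate, the two pins are at crop (460,252) and (435,400) on the dish side of the bar.

```bash
cat >> h.py <<'E'
from scipy.spatial.transform import Rotation as Ro
def tool():
    o=bot.get_obs(); R=Ro.from_euler('xyz',o['tcp_rot']).as_matrix(); return o,R
def go(P,yaw=None):
    "P: TCP target mm; yaw: lifter yaw deg (tool y across it)"
    o,R=tool(); s=R.T@(np.array(P,float)-o['tool_pos'])/1000
    psi=np.degrees(np.arctan2(R[1,1],R[0,1])); t=0
    if yaw is not None: t=(psi-(yaw+90)+90)%180-90
    print('t',round(o['time'],2),'tcp',o['tool_pos'].round(1),'psi',psi.round(1),'F',o['contact_force'].round(1),'w',round(o['grip_width'],1),'q6',o['joint_positions'][5].round(2),'\n shift m',s.round(4),'turn',round(t,1),'xaxis',R[:,0].round(4))
def L(org,yaw,x): a=np.radians(yaw); return np.array(org)+x*np.array([np.cos(a),np.sin(a)])
E
python3 - <<'E'
from h import *
c=cam('top')
# lifter: blade tip corners & heel top rear corners
print(ray(c,[[202.3,226.7],[199.7,248.3]],2),ray(c,[[162.6,221.8],[160.4,243.2]],16),ray(c,[[169.6,222],[167.3,243.5]],14).round(1))
# pins front edges at top z 68 : crop/5+offset
print(ray(c,[[320+451/5,115+252/5],[320+428/5,115+400/5]],68))
# hotplate top corners
print(ray(c,[[342,124],[423.5,138.5],[409,226.5],[327.5,212.5]],50))
for yaw in(-98.7,):
    P=L([417.9,289.5],yaw,-6); go([*P,120],yaw)
E
```

```text
[[433.20176686 200.44528457   2.        ]
 [375.09086218 207.93748157   2.        ]] [[447.24472205 305.56986351  16.        ]
 [389.95195717 311.85559923  16.        ]] [[446.6 287.   14. ]
 [389.  293.5  14. ]]
[[ 585.02745366 -347.63379848   68.        ]
 [ 508.5131663  -333.59284209   68.        ]]
[[ 697.79564629 -174.76918199   50.        ]
 [ 658.54076056 -390.33503594   50.        ]
 [ 427.37831329 -345.4388834    50.        ]
 [ 466.35100699 -132.75828577   50.        ]]
t 0.2 tcp [218.6 477.1 198.9] psi 65.4 F [ 0.4  0.2 -0.4] w 91.6 q6 -0.15 
 shift m [ 0.079  -0.0816  0.2577] turn 74.1 xaxis [-5.e-04 -8.e-04 -1.e+00]
```

>>> step_arm --targets '[[[0.011, -0.0115, 0.036, 0], [0.022, -0.023, 0.072, 0], [0.033, -0.0345, 0.108, 0], [0.044, -0.046, 0.144, 0], [0.055, -0.057, 0.18, 0]]]'

```text
time: 0.62
tool_pos: [359.3, 348.8, 143.4]
tcp_rot: [-1.717, 1.57, -2.146]
contact_force: [0.6, 0.4, -1.0]
grip_width: 91.9
```

>>> step_arm --targets '[[[0.008, -0.008, 0.026, 7], [0.016, -0.016, 0.052, 14], [0.024, -0.0245, 0.078, 21], [0.024, -0.0245, 0.078, 28], [0.024, -0.0245, 0.078, 35]]]'

```text
time: 1.03
tool_pos: [420.8, 292.6, 118.6]
tcp_rot: [-1.405, 1.568, -2.454]
contact_force: [-0.0, 1.0, 0.4]
grip_width: 91.8
```

>>> step_arm --targets '[[[0, 0, 0, 7], [0, 0, 0, 14], [0, 0, 0, 21], [0, 0, 0, 28], [0, 0, 0, 35]]]'

```text
time: 1.45
tool_pos: [420.7, 292.5, 118.4]
tcp_rot: [-0.833, 1.568, -2.499]
contact_force: [-0.1, -0.8, -0.2]
grip_width: 91.5
```

```bash
python3 -c "
from h import *
y=-98.3;P=L([417,289.7],y,-6);go([*P,4],y)"
```

```text
t 1.45 tcp [420.7 292.5 118.4] psi -5.5 F [-0.1 -0.8 -0.2] w 91.5 q6 0.55 
 shift m [ 0.1144 -0.0029 -0.0031] turn 2.8 xaxis [-0.0023 -0.0017 -1.    ]
```

>>> step_arm --targets '[[[0.02, -0.003, -0.003, 3], [0.04, -0.003, -0.003, 3], [0.06, -0.003, -0.003, 3], [0.075, -0.003, -0.003, 3], [0.085, -0.003, -0.003, 3]]]'

```text
time: 1.87
tool_pos: [416.9, 295.2, 31.7]
tcp_rot: [-0.862, 1.566, -2.581]
contact_force: [-0.6, -0.3, 0.3]
grip_width: 91.6
```

>>> step_arm --targets '[[[0.01, 0, 0, 0], [0.02, 0, 0, 0], [0.027, 0, 0, 0], [0.028, 0, 0, 0], [0.028, 0, 0, 0]]]'

```text
time: 2.28
tool_pos: [416.8, 295.1, 3.6]
tcp_rot: [-0.864, 1.565, -2.582]
contact_force: [0.4, 0.5, 0.8]
grip_width: 91.9
```

>>> step_arm --targets '[[[0, 0, 0, 0], [0, 0, 0, 0], [0, 0, 0, 0], [0, 0, 0, 0], [0, 0, 0, 0]]]' --jaw 0.6

```text
time: 2.7
tool_pos: [417.0, 295.1, 3.9]
tcp_rot: [-0.857, 1.566, -2.576]
contact_force: [-0.4, 0.5, 0.2]
grip_width: 63.0
```

```bash
python3 -c "
from h import *
y=-98.8;o,R=tool();P=L(o['tool_pos'][:2],y,122);go([*P,5],y)"
```

```text
t 2.7 tcp [417.  295.1   3.9] psi -8.5 F [-0.4  0.5  0.2] w 63.0 q6 0.61 
 shift m [-0.0007 -0.0007  0.122 ] turn 0.3 xaxis [-0.0043 -0.0027 -1.    ]
```

>>> step_arm --targets '[[[0, 0, 0, 0], [0, 0, 0, 0], [0, 0, 0, 0], [0, 0, 0, 0], [0, 0, 0, 0]]]' --jaw 0.6

```text
time: 3.12
tool_pos: [417.0, 295.2, 3.9]
tcp_rot: [-0.854, 1.566, -2.573]
contact_force: [0.7, -0.8, -0.2]
grip_width: 37.1
```

>>> step_arm --targets '[[[0, 0, 0.006, 0], [0, 0, 0.018, 0], [0, 0, 0.03, 0], [0, 0, 0.045, 0], [0, 0, 0.06, 0]]]'

```text
time: 3.53
tool_pos: [407.5, 234.1, 4.0]
tcp_rot: [-0.852, 1.565, -2.57]
contact_force: [0.6, -2.0, -0.2]
grip_width: 36.9
```

>>> step_arm --targets '[[[0, 0, 0.015, 0], [0, 0, 0.03, 0], [0, 0, 0.045, 0], [0, 0, 0.058, 0], [0, 0, 0.063, 0]]]'

```text
time: 3.95
tool_pos: [397.2, 169.6, 4.3]
tcp_rot: [-0.88, 1.564, -2.6]
contact_force: [-0.5, 0.1, 0.4]
grip_width: 36.6
```

>>> step_arm --targets '[[[0, 0, 0, 0], [0, 0, 0, 0], [0, 0, 0, 0], [0, 0, 0, 0], [0, 0, 0, 0]]]'

```text
time: 4.37
tool_pos: [397.2, 170.0, 4.2]
tcp_rot: [-0.875, 1.564, -2.595]
contact_force: [0.7, 0.3, -0.6]
grip_width: 36.9
```

```bash
python3 -c "
from h import *
go([400,171,5],-98.8)
c=cam('scene');im=c['color'][100:200,290:460];cv2.imwrite('pics/s1.png',cv2.resize(im,None,fx=4,fy=4)[:,:,::-1])"
```

```text
t 4.37 tcp [397.2 170.    4.2] psi -8.5 F [ 0.7  0.3 -0.6] w 36.9 q6 0.38 
 shift m [-0.0008  0.0026 -0.0014] turn 0.3 xaxis [-0.0059 -0.0036 -1.    ]
```

View pics/s1.png

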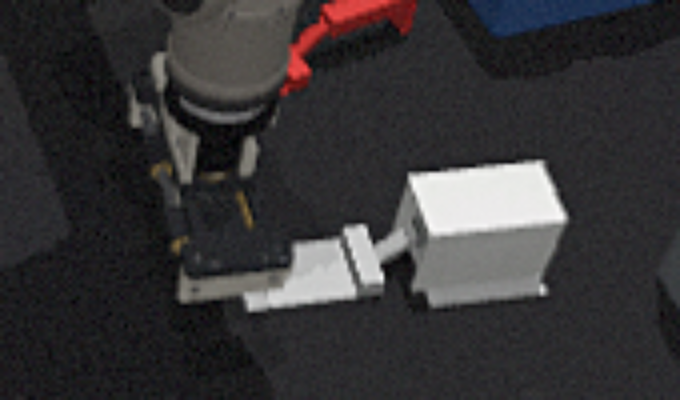

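The scene crop shows that the lifter hardly moved. The heel is at (362,262), still by the sleeve, and the jaw closed to 37 mm on nothing. I'll check from above.

```bash
python3 -c "
from h import *
c=cam('top');im=c['color'][150:300,90:290];cv2.imwrite('pics/t1.png',cv2.resize(im,None,fx=4,fy=4,interpolation=2)[:,:,::-1])
print(proj(c,[[397,170,4],[397,170,23]]))
o,R=tool();print(R)"
```

```text
[[213.5114722  240.0698747 ]
 [212.47448407 240.25779127]]
[[-0.00596134  0.98891789 -0.14834375]
 [-0.00359123 -0.1483666  -0.98892591]
 [-0.99997578 -0.00536259  0.00443589]]
```

View pics/t1.png

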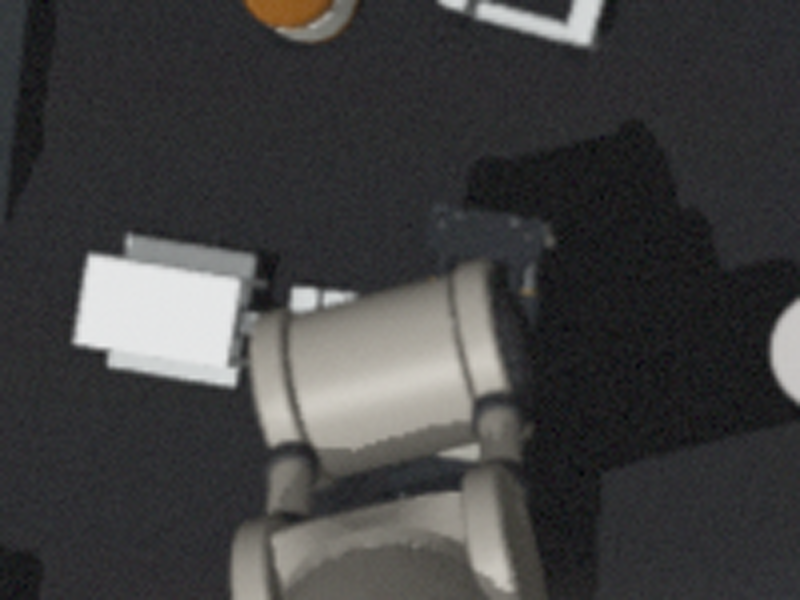

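The top view shows the lifter still at its original pixels (heel at crop 292-318), with the gripper at about (490,235). I'll cross-check the heel position with depth and the other view.

Run:
```python
from h import *
W=np.load('W.npy')
for v in(228,232,236): print(v,[tuple(W[v,u].round(0)) for u in range(156,174,2)])
c=cam('scene');S=cloud(c)
m=(S[:,:,0]>375)&(S[:,:,0]<450)&(S[:,:,1]>180)&(S[:,:,1]<330)
for lo,hi in((-3,1),(1.2,6),(10,14),(14,20),(20,30),(30,45)):
    q=S[m&(S[:,:,2]>lo)&(S[:,:,2]<hi)]
    if len(q): print(lo,hi,len(q),np.percentile(q[:,1],[2,25,50,75,98]).round(0),np.percentile(q[:,0],[2,50,98]).round(0))
# scene heel corners from crop: /4+(290,100)
print(ray(c,[[290+342/4,100+228/4],[290+362/4,100+224/4],[290+383/4,100+283/4],[290+365/4,100+287/4]],16))
```

```text
228 [(np.float64(431.0), np.float64(329.0), np.float64(-4.0)), (np.float64(431.0), np.float64(321.0), np.float64(4.0)), (np.float64(431.0), np.float64(316.0), np.float64(2.0)), (np.float64(431.0), np.float64(307.0), np.float64(15.0)), (np.float64(431.0), np.float64(302.0), np.float64(14.0)), (np.float64(431.0), np.float64(297.0), np.float64(14.0)), (np.float64(431.0), np.float64(291.0), np.float64(14.0)), (np.float64(430.0), np.float64(288.0), np.float64(3.0)), (np.float64(430.0), np.float64(283.0), np.float64(5.0))]
232 [(np.float64(420.0), np.float64(322.0), np.float64(23.0)), (np.float64(420.0), np.float64(317.0), np.float64(21.0)), (np.float64(420.0), np.float64(313.0), np.float64(17.0)), (np.float64(420.0), np.float64(308.0), np.float64(15.0)), (np.float64(420.0), np.float64(302.0), np.float64(16.0)), (np.float64(420.0), np.float64(297.0), np.float64(14.0)), (np.float64(420.0), np.float64(292.0), np.float64(11.0)), (np.float64(420.0), np.float64(288.0), np.float64(4.0)), (np.float64(420.0), np.float64(283.0), np.float64(5.0))]
236 [(np.float64(409.0), np.float64(329.0), np.float
[... 256 characters left out ...]
.0), np.float64(296.0), np.float64(19.0)), (np.float64(409.0), np.float64(293.0), np.float64(6.0)), (np.float64(409.0), np.float64(289.0), np.float64(3.0)), (np.float64(409.0), np.float64(283.0), np.float64(3.0))]
-3 1 278 [182. 217. 261. 290. 329.] [377. 430. 449.]
1.2 6 208 [189. 244. 266. 283. 321.] [385. 425. 448.]
10 14 34 [290. 294. 297. 305. 312.] [396. 422. 448.]
14 20 78 [289. 298. 303. 308. 318.] [393. 422. 446.]
20 30 22 [318. 320. 323. 326. 328.] [415. 426. 432.]
30 45 4 [327. 328. 329. 329. 330.] [419. 425. 432.]
[[394.3466179  295.75196907  16.        ]
 [395.26673434 312.02343443  16.        ]
 [453.03181428 302.69515917  16.        ]
 [452.49524984 288.28003508  16.        ]]
```

>>> step_arm --targets '[[[-0.02, 0, 0, 0], [-0.04, 0, 0, 0], [-0.05, 0, -0.03, 0], [-0.05, 0, -0.06, 0], [-0.05, 0, -0.09, 0]]]' --jaw 0

```text
time: 4.93
tool_pos: [411.6, 260.4, 54.8]
tcp_rot: [-0.821, 1.566, -2.542]
contact_force: [-0.1, -0.6, -0.8]
grip_width: 65.5
```

>>> step_arm --targets '[[[0, 0, -0.02, 0], [0, 0, -0.036, 0], [0, 0, -0.036, 0], [0, 0, -0.036, 0], [0, 0, -0.036, 0]]]'

```text
time: 5.35
tool_pos: [416.4, 295.3, 54.4]
tcp_rot: [-0.806, 1.565, -2.526]
contact_force: [-0.6, -1.1, 1.2]
grip_width: 91.1
```

```bash
python3 -c "
from h import *
go([420,297,1.5],-98.3)"
```

```text
t 5.35 tcp [416.4 295.3  54.4] psi -8.6 F [-0.6 -1.1  1.2] w 91.1 q6 0.62 
 shift m [ 0.0529  0.0036 -0.0024] turn -0.3 xaxis [-0.005  -0.0035 -1.    ]
```

>>> step_arm --targets '[[[0.015, 0.0035, -0.0025, 0], [0.03, 0.0035, -0.0025, 0], [0.043, 0.0035, -0.0025, 0], [0.05, 0.0035, -0.0025, 0], [0.053, 0.0035, -0.0025, 0]]]'

```text
time: 5.77
tool_pos: [419.3, 295.9, 0.4]
tcp_rot: [-0.835, 1.562, -2.557]
contact_force: [0.2, -0.0, 0.4]
grip_width: 91.6
```

>>> step_arm --targets '[[[0, 0, 0, 0], [0, 0, 0, 0], [0, 0, 0, 0], [0, 0, 0, 0], [0, 0, 0, 0]]]' --jaw 0.45

```text
time: 6.18
tool_pos: [419.6, 296.0, 0.9]
tcp_rot: [-0.821, 1.563, -2.543]
contact_force: [-0.3, 0.2, -1.0]
grip_width: 63.1
```

>>> step_arm --targets '[[[0, 0, 0, 0], [0, 0, 0, 0], [0, 0, 0, 0], [0, 0, 0, 0], [0, 0, 0, 0]]]'

```text
time: 6.6
tool_pos: [419.6, 296.1, 1.0]
tcp_rot: [-0.819, 1.563, -2.54]
contact_force: [0.5, -0.2, -0.2]
grip_width: 50.6
```

Run:
```python
from h import *
o=bot.get_obs();print(o['grip_width'],o['tool_pos'],o['contact_force'])
c=cam('scene');im=c['color'][80:210,310:450];cv2.imwrite('pics/s2.png',cv2.resize(im,None,fx=4.5,fy=4.5,interpolation=2)[:,:,::-1])
```

```text
50.63074166133131 [419.55275456 296.06283795   0.95160846] [ 0.45307895 -0.15524949 -0.20637419]
```

View pics/s2.png

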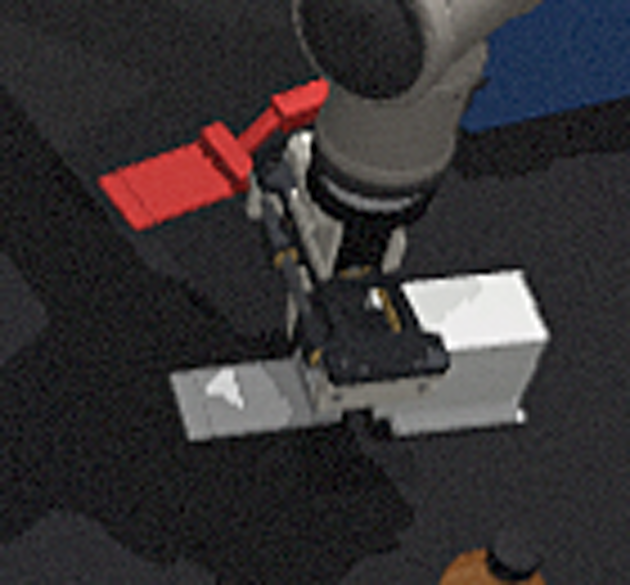

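The picture shows the gripper over the heel, with a black fingertip at crop (375,425), which seems to lie between the heel and the sleeve. I'll convert that to world coordinates.

Run:
```python
from h import *
c=cam('scene'); t=lambda p:[310+p[0]/4.5,80+p[1]/4.5]
q=[t(p) for p in [(360,415),(378,437),(396,432),(335,425),(190,441),(172,372)]]
print(ray(c,q,0).round(0)); print(ray(c,q,2).round(0)[-2:])
o,R=tool(); T=o['tool_pos']
for w in(25,45): print(w,((proj(c,[T+R[:,1]*w,T-R[:,1]*w])-[310,80])*4.5).round(0))
S=cloud(c)
m=(S[:,:,0]>435)&(S[:,:,0]<490)&(S[:,:,1]>270)&(S[:,:,1]<330)&(S[:,:,2]<60)&(S[:,:,2]>-5)
for z in range(0,60,6):
    q=S[m&(S[:,:,2]>z)&(S[:,:,2]<z+6)]
    if len(q): print(z,len(q),'y',np.percentile(q[:,1],[5,50,95]).round(0),'x',np.percentile(q[:,0],[5,50,95]).round(0))
```

```text
[[451. 321.   0.]
 [472. 324.   0.]
 [472. 338.   0.]
 [454. 301.   0.]
 [438. 203.   0.]
 [378. 214.   0.]]
[[439. 202.   2.]
 [380. 214.   2.]]
25 [[317. 416.]
 [297. 360.]]
45 [[325. 440.]
 [289. 338.]]
0 126 y [272. 297. 328.] x [440. 463. 488.]
6 9 y [284. 295. 318.] x [439. 445. 452.]
12 2 y [291. 309. 327.] x [443. 449. 455.]
30 1 y [280. 280. 280.] x [448. 448. 448.]
36 1 y [279. 279. 279.] x [448. 448. 448.]
42 2 y [279. 279. 279.] x [449. 450. 451.]
48 1 y [280. 280. 280.] x [448. 448. 448.]
```

Run:
```python
from h import *
o,R=tool(); T=o['tool_pos']; up=-R[:,0]
c=cam('scene');im=c['color'][80:210,310:450]; b=cv2.resize(im,None,fx=5.5,fy=4.5,interpolation=2)[:,:,::-1].copy()
b=cv2.resize(im[40:110,30:110],None,fx=8,fy=8,interpolation=2)[:,:,::-1].copy()
b=np.clip(b.astype(float)*1.6,0,255).astype(np.uint8)
def d(P,col):
    for p in (proj(c,P)-[340,120])*8: cv2.circle(b,tuple(int(v) for v in p),3,col,-1)
d([T+R[:,1]*95*s+R[:,2]*37.5*k+up*66 for s in(1,-1) for k in(1,-1)],(0,0,255))
d([T+R[:,1]*25.3+R[:,2]*9.5*k+up*h for k in(1,-1) for h in(0,38)],(0,255,0))
a=np.radians(-98.3); X=np.array([np.cos(a),np.sin(a),0]);Y=np.array([-X[1],X[0],0]); O=np.array([418,290,0])
d([O+X*x+Y*28*k+[0,0,h] for x,h in((0,16),(-18,16),(0,2.5),(86,2)) for k in(1,-1)],(255,0,255))
cv2.imwrite('pics/s3.png',b)
```

```text
(no output)
```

View pics/s3.png

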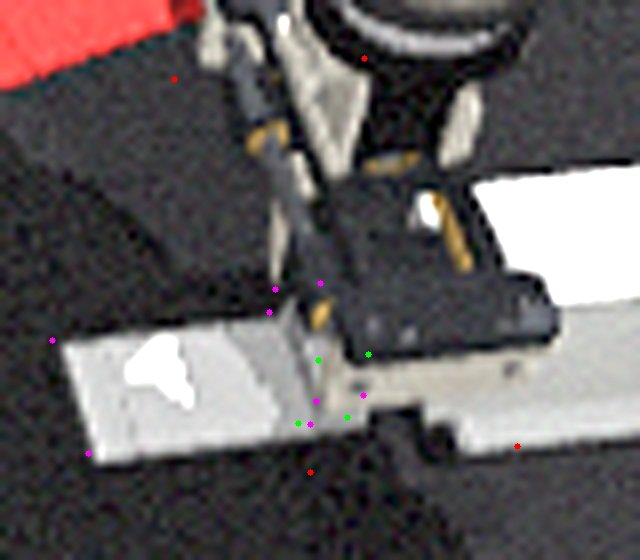

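The overlay puts the green finger points on the light block at (330-365,365-425), next to the heel. The predicted body corners (red) don't match the visible body. I'll check with depth.

Run:
```python
from h import *
c=cam('scene');S=cloud(c);im=c['color']
for n,p in dict(strip=(440,365),stripL=(345,378),stripR=(540,355),darktop=(420,300),darkfront=(450,335),dkR=(540,310),black=(435,437),black2=(400,420),fin=(340,400),fin2=(350,420),fin3=(325,420),heelL=(300,400),heel2=(310,330),linkage=(275,160),blade=(200,400)).items():
    u=int(340+p[0]/8);v=int(120+p[1]/8); print(n,u,v,S[v-1:v+2,u].round(0).tolist(),im[v,u])
c=cam('top');W=cloud(c)
m=(W[:,:,0]>340)&(W[:,:,0]<540)&(W[:,:,1]>250)&(W[:,:,1]<350)
for lo,hi in((3,12),(12,20),(20,40),(40,62),(69,90),(90,110),(110,130),(130,150)):
    q=W[m&(W[:,:,2]>lo)&(W[:,:,2]<hi)]
    if len(q): print(lo,hi,len(q),'x',np.percentile(q[:,0],[2,50,98]).round(0),'y',np.percentile(q[:,1],[2,50,98]).round(0))
```

```text
strip 395 165 [[514.0, 278.0, 127.0], [512.0, 280.0, 120.0], [506.0, 286.0, 106.0]] [111 110 102]
stripL 383 167 [[508.0, 246.0, 124.0], [501.0, 253.0, 108.0], [503.0, 252.0, 106.0]] [122 120 112]
stripR 407 164 [[516.0, 314.0, 120.0], [519.0, 312.0, 120.0], [458.0, 368.0, 25.0]] [121 119 113]
darktop 392 157 [[494.0, 276.0, 138.0], [495.0, 276.0, 135.0], [499.0, 274.0, 137.0]] [36 41 42]
darkfront 396 161 [[511.0, 279.0, 139.0], [511.0, 280.0, 135.0], [513.0, 279.0, 134.0]] [41 40 43]
dkR 407 158 [[507.0, 315.0, 135.0], [510.0, 312.0, 135.0], [513.0, 311.0, 135.0]] [75 78 82]
black 394 174 [[457.0, 332.0, -1.0], [460.0, 331.0, -2.0], [464.0, 329.0, -2.0]] [22 24 28]
black2 390 172 [[447.0, 323.0, 0.0], [450.0, 321.0, -0.0], [453.0, 321.0, -2.0]] [30 25 29]
fin 382 170 [[499.0, 252.0, 98.0], [500.0, 253.0, 94.0], [446.0, 295.0, 10.0]] [121 119 111]
fin2 383 172 [[446.0, 299.0, 8.0], [450.0, 297.0, 9.0], [446.0, 301.0, -3.0]] [103 103 105]
fin3 380 172 [[444.0, 290.0, 9.0], [447.0, 288.0, 8.0], [445.0, 291.0, -0.0]] [105 107 105]
heelL 377 170 [[429.0, 288.0, 2.0], [432.0, 286.0, 1.0], [436.0, 285.0, 1.0]] [110 109 108]
heel2 378 161 [[470.0, 252.0, 104.0], [469.0, 254.0, 97.0], [417.0, 293.0, 19.0]] [45 49 47]
linkage 374 140 [[399.0, 271.0, 109.0], [403.0, 269.0, 109.0], [407.0, 268.0, 110.0]] [62 56 67]
blade 365 170 [[419.0, 253.0, 3.0], [421.0, 252.0, 1.0], [426.0, 249.0, 3.0]] [133 134 136]
3 12 228 x [351. 425. 536.] y [251. 271. 331.]
12 20 13 x [396. 420. 440.] y [293. 296. 300.]
20 40 2 x [402. 420. 438.] y [293. 295. 298.]
40 62 1 x [394. 394. 394.] y [291. 291. 291.]
69 90 2 x [446. 446. 446.] y [290. 291. 293.]
90 110 54 x [351. 404. 475.] y [252. 266. 282.]
110 130 308 x [359. 448. 482.] y [253. 270. 296.]
130 150 451 x [356. 494. 514.] y [252. 277. 334.]
```

Depth puts the body's underside at z≈95 where 67 was expected, and the fingers about 6 mm nearer −y. So the reported TCP disagrees with what the cameras see by about +27 mm in z and −6 mm in y, and the fingers closed above the heel. I'll open, shift, then descend in small force-watched steps.

>>> step_arm --targets '[[[0, 0, 0, 0], [0, 0, -0.002, 0], [0, 0, -0.004, 0], [0, 0, -0.005, 0], [0, 0, -0.005, 0]]]' --jaw 0

```text
time: 7.27
tool_pos: [420.4, 301.3, 0.9]
tcp_rot: [-0.821, 1.564, -2.543]
contact_force: [-0.3, -0.2, -0.1]
grip_width: 79.1
```

>>> step_arm --targets '[[[0, 0, 0, 0], [0, 0, 0, 0], [0, 0, 0, 0], [0.003, 0, 0, 0], [0.006, 0, 0, 0]]]'

```text
time: 7.68
tool_pos: [420.5, 301.3, -5.2]
tcp_rot: [-0.816, 1.564, -2.537]
contact_force: [1.4, -0.6, 0.0]
grip_width: 91.6
```

>>> step_arm --targets '[[[0.003, 0, 0, 0], [0.005, 0, 0, 0], [0.007, 0, 0, 0], [0.008, 0, 0, 0], [0.008, 0, 0, 0]]]'

```text
time: 8.1
tool_pos: [420.3, 301.2, -13.5]
tcp_rot: [-0.822, 1.563, -2.544]
contact_force: [0.5, 0.1, -0.4]
grip_width: 92.0
```

```bash
cat > fing.py <<'E'
from h import *
# compare camera-seen gripper with the reported pose
o,R=tool(); T=o['tool_pos']; print('T',T.round(1),'w',o['grip_width'].round(1),'F',o['contact_force'].round(1))
for n in('scene','top'):
    c=cam(n);S=cloud(c).reshape(-1,3); S=S[np.isfinite(S).all(1)]
    q=(S-T)@R; q[:,0]*=-1   # up, jaw, z(tool)
    for lo,hi in((-15,0),(0,15),(15,30),(30,45),(45,60),(60,75),(75,90),(90,105),(105,120)):
        m=(q[:,0]>lo)&(q[:,0]<hi)&(abs(q[:,1])<105)&(abs(q[:,2])<60)&(S[:,2]>3)
        if m.sum()>2: print(n,lo,m.sum(),'jaw',np.percentile(q[m,1],[2,50,98]).round(0),'tz',np.percentile(q[m,2],[2,50,98]).round(0))
E
python3 fing.py
```

```text
Traceback (most recent call last):
  File "fing.py", line 3, in <module>
    o,R=tool(); T=o['tool_pos']; print('T',T.round(1),'w',o['grip_width'].round(1),'F',o['contact_force'].round(1))
                                                          ^^^^^^^^^^^^^^^^^^^^^
AttributeError: 'float' object has no attribute 'round'
```

Reported z is −13.5 with no contact, which confirms the height offset.

```bash
sed -i "s/o\['grip_width'\].round(1)/o['grip_width']/" fing.py; python3 fing.py
```

```text
T [420.3 301.2 -13.5] w 91.9522516420634 F [ 0.5  0.1 -0.4]
scene 15 161 jaw [-92.  -2.  88.] tz [-46.  19.  58.]
scene 30 50 jaw [-54. -27.  63.] tz [-45.   4.  12.]
scene 45 56 jaw [-60.  -7.  65.] tz [-41.  -3.  12.]
scene 60 15 jaw [-49. -25.  66.] tz [-52.   2.   9.]
scene 75 49 jaw [-53.  -7.  20.] tz [-59. -55.  12.]
scene 90 93 jaw [-77.  86.  89.] tz [-33.  17.  38.]
scene 105 218 jaw [-81.  10.  93.] tz [-27.  30.  38.]
top 15 335 jaw [-98.   2. 101.] tz [-23.  35.  58.]
top 30 8 jaw [-41.   1.  20.] tz [3. 5. 6.]
top 60 3 jaw [49. 49. 49.] tz [-5. -3.  1.]
top 90 18 jaw [-83.  27.  86.] tz [26. 37. 38.]
top 105 308 jaw [-70.  22.  76.] tz [-31.  29.  38.]
```

>>> step_arm --targets '[[[0.002, 0, 0, 0], [0.004, 0, 0, 0], [0.005, 0, 0, 0], [0.006, 0, 0, 0], [0.006, 0, 0, 0]]]'

```text
time: 8.62
tool_pos: [420.3, 301.2, -19.5]
tcp_rot: [-0.821, 1.563, -2.542]
contact_force: [0.5, -0.5, 0.2]
grip_width: 91.6
```

>>> step_arm --targets '[[[0.001, 0, 0, 0], [0.002, 0, 0, 0], [0.003, 0, 0, 0], [0.003, 0, 0, 0], [0.003, 0, 0, 0]]]'

```text
time: 9.03
tool_pos: [420.2, 301.1, -22.5]
tcp_rot: [-0.824, 1.563, -2.545]
contact_force: [-0.0, 0.3, -0.6]
grip_width: 92.1
```

>>> step_arm --targets '[[[0, 0, 0, 0], [0, 0, 0, 0], [0, 0, 0, 0], [0, 0, 0, 0], [0, 0, 0, 0]]]' --jaw 0.6

```text
time: 9.45
tool_pos: [420.2, 301.2, -22.5]
tcp_rot: [-0.827, 1.563, -2.548]
contact_force: [-0.6, 0.2, 0.1]
grip_width: 63.0
```

>>> step_arm --targets '[[[0, 0, 0, 0], [0, 0, 0, 0], [0, 0, 0, 0], [0, 0, 0, 0], [0, 0, 0, 0]]]'

```text
time: 9.87
tool_pos: [420.2, 301.1, -22.5]
tcp_rot: [-0.827, 1.563, -2.549]
contact_force: [-0.3, -0.6, 0.5]
grip_width: 55.4
```

Gripped at 55.4 mm. Now I pull.

>>> step_arm --targets '[[[0, 0, 0.006, 0], [0, 0, 0.018, 0], [0, 0, 0.03, 0], [0, 0, 0.045, 0], [0, 0, 0.06, 0]]]'

```text
time: 10.28
tool_pos: [410.5, 240.2, -22.3]
tcp_rot: [-0.827, 1.563, -2.548]
contact_force: [0.1, 0.1, -1.0]
grip_width: 55.5
```

>>> step_arm --targets '[[[0, 0, 0.015, 0], [0, 0, 0.03, 0], [0, 0, 0.042, 0], [0, 0, 0.052, 0], [0, 0, 0.055, 0]]]'

```text
time: 10.7
tool_pos: [401.7, 184.0, -22.0]
tcp_rot: [-0.848, 1.562, -2.571]
contact_force: [0.1, -1.1, -1.4]
grip_width: 55.7
```

>>> step_arm --targets '[[[0, 0, 0, 0], [0, 0, 0, 0], [0, 0, 0, 0], [0, 0, 0, 0], [0, 0, 0, 0]]]' --jaw 0

```text
time: 11.12
tool_pos: [401.8, 184.5, -22.0]
tcp_rot: [-0.837, 1.562, -2.559]
contact_force: [0.4, 0.3, -0.6]
grip_width: 84.4
```

>>> step_arm --targets '[[[0, 0, 0, 0], [0, 0, 0, 0], [0, 0, 0, 0], [-0.01, 0, 0, 0], [-0.03, 0, 0, 0]]]'

```text
time: 11.53
tool_pos: [400.4, 184.3, 6.8]
tcp_rot: [-0.945, 1.558, -2.667]
contact_force: [-0.5, 0.5, -0.4]
grip_width: 91.5
```

>>> step_arm --targets '[[[-0.03, 0, 0, 0], [-0.05, 0, 0, 0], [-0.07, 0, 0, 0], [-0.08, 0, 0, 0], [-0.08, 0, 0, 0]]]'

```text
time: 11.95
tool_pos: [402.9, 185.2, 88.9]
tcp_rot: [-0.828, 1.562, -2.55]
contact_force: [0.8, 0.9, -0.3]
grip_width: 92.0
```

```bash
python3 - <<'E'
from h import *
c=cam('scene');S=cloud(c);im=c['color'];cv2.imwrite('pics/s4.png',cv2.resize(im[90:220,300:440],None,fx=4,fy=4,interpolation=2)[:,:,::-1])
m=(S[:,:,0]>340)&(S[:,:,0]<470)&(S[:,:,1]>60)&(S[:,:,1]<335)
for lo,hi in((1.5,6),(10,20),(20,40),(38,50)):
    q=S[m&(S[:,:,2]>lo)&(S[:,:,2]<hi)&(im.min(2)>90)]
    if len(q): print(lo,hi,len(q),'y',np.percentile(q[:,1],[2,25,50,75,98]).round(0),'x',np.percentile(q[:,0],[2,50,98]).round(0))
E
python3 fing.py
```

```text
1.5 6 250 y [ 93. 117. 136. 157. 177.] x [367. 399. 429.]
10 20 105 y [173. 179. 185. 191. 332.] x [376. 408. 453.]
20 40 61 y [196. 208. 216. 263. 335.] x [402. 411. 455.]
38 50 175 y [221. 241. 262. 284. 330.] x [401. 417. 453.]
T [402.  185.   87.6] w 92.02234704367865 F [ 0.2  1.  -0.6]
scene 15 6 jaw [-51. -47.  50.] tz [-5. 11. 12.]
scene 30 24 jaw [-54.  56.  64.] tz [-8.  7. 12.]
scene 45 41 jaw [-49.  63.  65.] tz [-10.   4.  12.]
scene 60 14 jaw [-56.  63.  65.] tz [-6.  7. 11.]
scene 75 7 jaw [-62. -48.  68.] tz [11. 12. 21.]
scene 90 115 jaw [-84.  86.  89.] tz [-33.  13.  37.]
scene 105 226 jaw [-78.   9.  93.] tz [-29.  29.  37.]
top 90 11 jaw [30. 63. 83.] tz [33. 36. 37.]
top 105 129 jaw [-66.  57.  75.] tz [-33.  29.  38.]
```

View pics/s4.png

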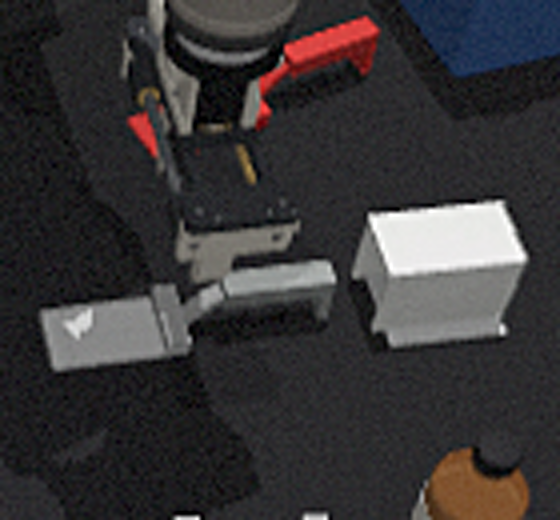

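The lifter lies flat outside the sleeve: heel at crop (170,320), handle at (225-335,280), gripper above. Next I grip the handle 48 mm behind the heel.

>>> step_arm --targets '[[[0, 0, -0.02, 0], [0, 0, -0.035, 0], [0, 0, -0.045, 0], [0, 0, -0.048, 0], [0, 0, -0.048, 0]]]'

```text
time: 12.52
tool_pos: [407.5, 232.3, 84.9]
tcp_rot: [-0.966, 1.555, -2.687]
contact_force: [-0.4, 0.0, -0.7]
grip_width: 91.9
```

>>> step_arm --targets '[[[0.02, 0, 0, 0], [0.04, 0, 0, 0], [0.06, 0, 0, 0], [0.075, 0, 0, 0], [0.085, 0, 0, 0]]]'

```text
time: 12.93
tool_pos: [405.1, 230.6, -1.8]
tcp_rot: [-0.971, 1.552, -2.692]
contact_force: [-0.2, -0.0, -0.0]
grip_width: 91.9
```

>>> step_arm --targets '[[[0.006, 0, 0, 0], [0.012, 0, 0, 0], [0.013, 0, 0, 0], [0.013, 0, 0, 0], [0.013, 0, 0, 0]]]'

```text
time: 13.35
tool_pos: [405.2, 230.5, -14.4]
tcp_rot: [-0.966, 1.553, -2.687]
contact_force: [0.6, 1.0, -1.1]
grip_width: 91.9
```

>>> step_arm --targets '[[[0, 0, 0, 0], [0, 0, 0, 0], [0, 0, 0, 0], [0, 0, 0, 0], [0, 0, 0, 0]]]' --jaw 0.9

```text
time: 13.77
tool_pos: [405.3, 230.6, -14.2]
tcp_rot: [-0.963, 1.553, -2.684]
contact_force: [-1.0, 0.6, -0.7]
grip_width: 62.9
```

>>> step_arm --targets '[[[0, 0, 0, 0], [0, 0, 0, 0], [0, 0, 0, 0], [0, 0, 0, 0], [0, 0, 0, 0]]]'

```text
time: 14.18
tool_pos: [405.3, 230.5, -14.2]
tcp_rot: [-0.965, 1.553, -2.686]
contact_force: [0.1, -0.4, -0.6]
grip_width: 29.5
```

>>> step_arm --targets '[[[0, 0, 0, 0], [0, 0, 0, 0], [0, 0, 0, 0], [0, 0, 0, 0], [0, 0, 0, 0]]]'

```text
time: 14.6
tool_pos: [405.4, 230.6, -14.2]
tcp_rot: [-0.962, 1.553, -2.682]
contact_force: [0.7, 0.3, -1.4]
grip_width: 21.9
```

```bash
python3 fing.py
```

```text
T [405.4 230.6 -14.2] w 21.896662284332354 F [ 0.7  0.3 -1.4]
scene 15 140 jaw [-62.   9.  99.] tz [-43.  44.  57.]
scene 30 68 jaw [-21.   5.  28.] tz [11. 34. 55.]
scene 45 9 jaw [-1.  6.  8.] tz [-60.  15.  21.]
scene 75 3 jaw [-25. -25. -16.] tz [11. 11. 12.]
scene 90 111 jaw [-84.  85.  88.] tz [-33.  19.  37.]
scene 105 316 jaw [-79.  27.  92.] tz [-33.  25.  37.]
top 15 232 jaw [-98.   3. 102.] tz [-17.  43.  59.]
top 30 103 jaw [-25.   2.  29.] tz [22. 46. 58.]
top 45 4 jaw [-1.  1.  3.] tz [24. 26. 29.]
top 90 17 jaw [-63.   0.  87.] tz [31. 38. 40.]
top 105 163 jaw [-43.  23.  79.] tz [26. 32. 39.]
```

>>> step_arm --targets '[[[-0.01, 0, 0, 0], [-0.03, 0, 0, 0], [-0.055, 0, 0, 0], [-0.08, 0, 0, 0], [-0.09, 0, 0, 0]]]'

```text
time: 15.12
tool_pos: [407.8, 231.7, 78.4]
tcp_rot: [-0.949, 1.556, -2.67]
contact_force: [1.0, 1.4, -1.2]
grip_width: 21.5
```

>>> step_arm --targets '[[[0, 0.012, 0.012, 0], [0, 0.03, 0.03, 0.5], [0, 0.048, 0.048, 1], [0, 0.064, 0.064, 1.5], [0, 0.08, 0.08, 2]]]'

```text
time: 15.53
tool_pos: [474.8, 139.7, 77.9]
tcp_rot: [-0.94, 1.555, -2.696]
contact_force: [0.2, 0.2, -0.9]
grip_width: 21.9
```

>>> step_arm --targets '[[[0, 0.018, 0.018, 0], [0, 0.036, 0.036, 0], [0, 0.054, 0.054, 0], [0, 0.07, 0.07, 0], [0, 0.08, 0.08, 0]]]'

```text
time: 15.95
tool_pos: [539.4, 44.4, 77.2]
tcp_rot: [-0.94, 1.555, -2.698]
contact_force: [0.8, -0.8, -1.4]
grip_width: 21.8
```

>>> step_arm --targets '[[[0, 0.015, 0.015, 0], [0, 0.032, 0.032, 0], [0, 0.048, 0.048, 0], [0, 0.055, 0.055, 0], [0, 0.055, 0.055, 0]]]'

```text
time: 16.37
tool_pos: [583.7, -21.2, 76.6]
tcp_rot: [-0.941, 1.554, -2.701]
contact_force: [-0.3, -0.2, -1.5]
grip_width: 21.5
```

```bash
cat > lif.py <<'E'
from h import *
# lifter blade as seen: bright pixels near the expected blade in the tool frame
o,R=tool();T=o['tool_pos'];print('T',T.round(1),'w',o['grip_width'],'F',o['contact_force'].round(1),'t',o['time'],'x',R[:,0].round(4))
for n in('top','scene'):
    c=cam(n);S=cloud(c);q=(S-T)@R; q[...,0]*=-1
    m=(abs(q[...,1])<45)&(q[...,2]>75)&(q[...,2]<165)&(q[...,0]>-20)&(q[...,0]<25)&(c['color'].min(2)>60)
    P=S[m]; Q=q[m]
    if len(P)<30: print(n,'few',len(P)); continue
    A=np.c_[P[:,:2]-P[:,:2].mean(0),np.ones(len(P))]; k=np.linalg.lstsq(A,P[:,2],rcond=None)[0]
    zs=P[:,2].mean(); pix=np.argwhere(m)[:,::-1]
    X=ray(c,pix,zs)[:,:2].astype(np.float32); r=cv2.minAreaRect(X)
    print(n,len(P),'ztop',zs.round(1),'slope',k[:2].round(3),'along tool z',(k[:2]@R[:2,2]).round(3),'rect',np.round(r[0],1),np.round(r[1],1),round(r[2],1),'tz',np.percentile(Q[:,2],[1,99]).round(0),'jaw',np.percentile(Q[:,1],[1,50,99]).round(0))
E
python3 lif.py
```

```text
T [583.7 -21.2  76.6] w 21.48935879547695 F [-0.3 -0.2 -1.5] t 16.3667 x [-0.0149 -0.007  -0.9999]
top 565 ztop 93.2 slope [-0.007  0.024] along tool z -0.022 rect [ 566.1 -128.1] [67.2 56.2] 79.5 tz [ 76. 142.] jaw [-25.   1.  28.]
scene 516 ztop 91.8 slope [-0.011  0.041] along tool z -0.038 rect [ 564.8 -127.2] [65.2 60.4] 79.1 tz [ 76. 140.] jaw [-28.   2.  30.]
```

>>> step_arm --targets '[[[0, 0.006, 0.003, 0], [0, 0.013, 0.006, 0], [0.008, 0.02, 0.008, 0], [0.018, 0.02, 0.008, 0], [0.024, 0.02, 0.008, 0]]]'

```text
time: 16.88
tool_pos: [599.5, -30.6, 50.5]
tcp_rot: [-1.076, 1.552, -2.834]
contact_force: [-0.6, -0.3, -1.9]
grip_width: 21.7
```

>>> step_arm --targets '[[[0.003, 0, 0, 0], [0.005, 0, 0, 0], [0.006, 0, 0, 0], [0.006, 0, 0, 0], [0.006, 0, 0, 0]]]'

```text
time: 17.3
tool_pos: [599.5, -30.6, 44.8]
tcp_rot: [-1.065, 1.552, -2.823]
contact_force: [0.2, 0.2, -1.6]
grip_width: 21.5
```

```bash
python3 lif.py
```

```text
T [599.5 -30.6  44.8] w 21.543867696917935 F [ 0.2  0.2 -1.6] t 17.3 x [-0.0178 -0.0059 -0.9998]
top 932 ztop 56.5 slope [0.039 0.166] along tool z -0.17 rect [ 577.2 -149. ] [89.2 91.3] 77.0 tz [ 78. 164.] jaw [-44.  -0.  44.]
scene 843 ztop 55.0 slope [0.044 0.158] along tool z -0.164 rect [ 582.1 -148.9] [89.6 91.6] 77.0 tz [ 76. 164.] jaw [-43.   4.  43.]
```

>>> step_arm --targets '[[[0.001, 0, 0, 0], [0.002, 0, 0, 0], [0.003, 0, 0, 0], [0.004, 0, 0, 0], [0.004, 0, 0, 0]]]'

```text
time: 17.82
tool_pos: [599.4, -30.7, 40.6]
tcp_rot: [-1.067, 1.552, -2.825]
contact_force: [-0.2, 0.3, -1.1]
grip_width: 21.6
```

>>> step_arm --targets '[[[0.0005, 0, 0, 0], [0.001, 0, 0, 0], [0.0015, 0, 0, 0], [0.0015, 0, 0, 0], [0.0015, 0, 0, 0]]]'

```text
time: 18.23
tool_pos: [599.3, -30.7, 39.1]
tcp_rot: [-1.07, 1.552, -2.828]
contact_force: [1.1, 0.7, -1.8]
grip_width: 21.7
```

>>> step_arm --targets '[[[0.0005, 0, 0, 0], [0.001, 0, 0, 0], [0.0015, 0, 0, 0], [0.0015, 0, 0, 0], [0.0015, 0, 0, 0]]]'

```text
time: 18.65
tool_pos: [599.3, -30.6, 37.5]
tcp_rot: [-1.072, 1.552, -2.83]
contact_force: [1.3, -0.6, -0.5]
grip_width: 22.0
```

```bash
sed -i "s/min(2)>60/min(2)>float(__import__('sys').argv[1])/; s/abs(q\[...,1\])<45/abs(q[...,1])<36/" lif.py; python3 lif.py 120
python3 - <<'E'
from h import *
c=cam('top',None);im=c['color'];cv2.imwrite('pics/t2.png',cv2.resize(im[115:230,290:430],None,fx=5,fy=5,interpolation=2)[:,:,::-1])
E
```

```text
T [599.3 -30.6  37.5] w 22.037625164090727 F [ 1.3 -0.6 -0.5] t 18.65 x [-0.0181 -0.0058 -0.9998]
top 765 ztop 52.8 slope [0.018 0.066] along tool z -0.068 rect [ 576.9 -148.4] [89.3 72.2] 79.4 tz [ 78. 163.] jaw [-35.  -0.  34.]
scene 597 ztop 51.7 slope [0.019 0.036] along tool z -0.039 rect [ 579.8 -148.6] [90.  71.5] 77.0 tz [ 76. 164.] jaw [-32.   3.  34.]
```

View pics/t2.png

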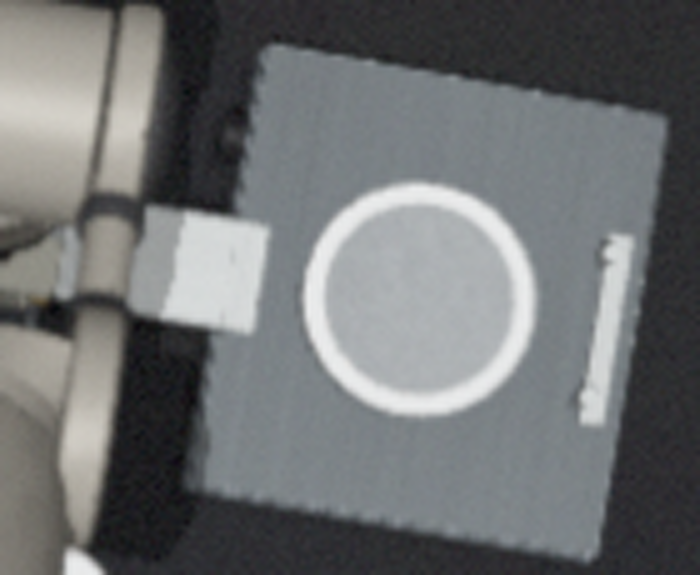

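The blade tip is at crop (261,280) over the plate edge, short of the dish at (420,299). The pins are at (607,252) and (585,398). The blade line passes about 3-4 mm to the −y side, so I correct that and feel for the plate.

>>> step_arm --targets '[[[0, 0.002, 0, 0], [0, 0.0035, 0, 0], [0, 0.0035, 0, 0], [0, 0.0035, 0, 0], [0, 0.0035, 0, 0]]]'

```text
time: 19.22
tool_pos: [602.8, -31.3, 37.5]
tcp_rot: [-1.072, 1.552, -2.83]
contact_force: [1.2, -0.1, -1.4]
grip_width: 21.5
```

>>> step_arm --targets '[[[0.0005, 0, 0, 0], [0.001, 0, 0, 0], [0.0015, 0, 0, 0], [0.0015, 0, 0, 0], [0.0015, 0, 0, 0]]]'

```text
time: 19.63
tool_pos: [602.7, -31.3, 36.0]
tcp_rot: [-1.073, 1.552, -2.831]
contact_force: [-0.2, 0.2, -1.9]
grip_width: 21.8
```

```bash
cat > F.py <<'E'
from h import *
o,R=tool(); F=o['contact_force'];print('t',round(o['time'],2),'T',o['tool_pos'].round(1),'F',F.round(1),'toolF',(R.T@F).round(1),'M tool',(R.T@o['moment']).round(2),'tau',o['tau'].round(2),R[:,0].round(3))
E
python3 F.py
python3 - <<'E'
from h import *
c=cam('top');f=lambda p:[290+p[0]/5,115+p[1]/5]
print('tip',ray(c,[f((270,227)),f((252,334))],51.5).round(1).tolist(),'pins',ray(c,[f((607,252)),f((585,398))],68).round(1).tolist())
E
```

```text
t 19.63 T [602.7 -31.3  36. ] F [-0.2  0.2 -1.9] toolF [ 1.9 -0.2 -0.2] M tool [-0.   -0.06 -0.02] tau [ 3.000e-02 -5.544e+01 -2.103e+01  3.000e-02  1.100e-01 -1.000e-02] [-0.018 -0.006 -1.   ]
tip [[601.4, -177.8, 51.5], [545.6, -167.4, 51.5]] pins [[585.0, -350.8, 68.0], [509.5, -337.3, 68.0]]
```

>>> step_arm --targets '[[[0.0005, 0.0005, 0, 0], [0.001, 0.001, 0, 0], [0.0015, 0.0015, 0, 0], [0.0015, 0.0015, 0, 0], [0.0015, 0.0015, 0, 0]]]'

```text
time: 20.1
tool_pos: [604.1, -31.6, 34.6]
tcp_rot: [-1.072, 1.552, -2.83]
contact_force: [-0.6, 0.2, 0.3]
grip_width: 21.7
```

```bash
python3 F.py
```

```text
t 20.1 T [604.1 -31.6  34.6] F [-0.6  0.2  0.3] toolF [-0.3 -0.7 -0.1] M tool [ 0.15 -0.25 -0.3 ] tau [ -0.37 -54.33 -21.07   0.    -0.29  -0.17] [-0.018 -0.006 -1.   ]
```

>>> step_arm --targets '[[[0.0005, 0, 0, 0], [0.001, 0, 0, 0], [0.0015, 0, 0, 0], [0.0015, 0, 0, 0], [0.0015, 0, 0, 0]]]'

```text
time: 20.52
tool_pos: [604.5, -31.5, 33.3]
tcp_rot: [-1.058, 1.553, -2.815]
contact_force: [0.3, 1.6, 1.2]
grip_width: 22.0
```

```bash
python3 F.py
```

```text
t 20.52 T [604.5 -31.5  33.3] F [0.3 1.6 1.2] toolF [-1.2 -0.1 -1.6] M tool [-0.06 -0.11  0.02] tau [-1.130e+00 -5.393e+01 -2.017e+01 -1.600e-01  1.200e-01  1.000e-02] [-0.017 -0.006 -1.   ]
```

Touch registered at reported z≈34.8, pressing about 3 N. Now I slide toward the dish.

>>> step_arm --targets '[[[0, 0, 0.005, 0], [0, 0, 0.01, 0], [0, 0, 0.016, 0], [0, 0, 0.02, 0], [0, 0, 0.02, 0]]]'

```text
time: 20.93
tool_pos: [600.7, -52.7, 33.5]
tcp_rot: [-1.013, 1.552, -2.771]
contact_force: [-0.3, -2.2, 0.9]
grip_width: 21.4
```

```bash
python3 F.py
```

```text
t 20.93 T [600.7 -52.7  33.5] F [-0.3 -2.2  0.9] toolF [-0.9  0.1  2.2] M tool [-0.05 -0.64  0.09] tau [  0.77 -53.79 -19.79   0.69   0.34  -0.1 ] [-0.017 -0.007 -1.   ]
```

>>> step_arm --targets '[[[0, 0, 0.004, 0], [0, 0, 0.008, 0], [0, 0, 0.012, 0], [0, 0, 0.016, 0], [0, 0, 0.018, 0]]]'

```text
time: 21.35
tool_pos: [597.5, -70.6, 34.0]
tcp_rot: [-1.012, 1.553, -2.771]
contact_force: [1.2, 4.7, 4.5]
grip_width: 22.0
```

```bash
python3 F.py
```

```text
t 21.35 T [597.5 -70.6  34. ] F [1.2 4.7 4.5] toolF [-4.5  0.2 -4.8] M tool [-0.    0.4  -0.01] tau [ -2.96 -51.84 -19.37  -0.98   0.12   0.07] [-0.016 -0.006 -1.   ]
```

>>> step_arm --targets '[[[0, 0, 0.004, 0], [0, 0, 0.008, 0], [0, 0, 0.012, 0], [0, 0, 0.015, 0], [0, 0, 0.015, 0]]]'

```text
time: 21.77
tool_pos: [594.9, -85.9, 34.4]
tcp_rot: [-0.984, 1.554, -2.743]
contact_force: [0.7, 2.6, 3.2]
grip_width: 21.9
```

```bash
python3 F.py
python3 - <<'E'
from h import *
c=cam('top');im=c['color'];g=im.min(2);Z=cloud(c)[:,:,2]
m=np.zeros(g.shape,np.uint8);m[120:225,345:420]=((g>170)&(Z>57))[120:225,345:420]
n,l,s,ce=cv2.connectedComponentsWithStats(m)
i=1+np.argmax(s[1:,4]); q=np.argwhere(l==i)[:,::-1]; print(s[i],cv2.minEnclosingCircle(ray(c,q,62)[:,:2].astype(np.float32)),ray(c,[ce[i]],62))
cv2.imwrite('pics/t3.png',cv2.resize(im[115:230,290:430],None,fx=5,fy=5,interpolation=2)[:,:,::-1])
E
```

```text
t 21.77 T [594.9 -85.9  34.4] F [0.7 2.6 3.2] toolF [-3.2  0.1 -2.7] M tool [-0.01  0.1   0.08] tau [-1.790e+00 -5.186e+01 -1.918e+01 -4.100e-01  2.600e-01 -2.000e-02] [-0.016 -0.007 -1.   ]
[ 361  154   46   46 1517] ((556.780029296875, -279.5314636230469), 60.049007415771484) [[ 556.18364583 -281.36073214   62.        ]]
```

The dish has been pushed 28 mm, with forces of 3-5 N. I continue gently.

>>> step_arm --targets '[[[0, 0, 0.003, 0], [0, 0, 0.006, 0], [0, 0, 0.008, 0], [0, 0, 0.01, 0], [0, 0, 0.01, 0]]]'

```text
time: 22.23
tool_pos: [593.2, -95.6, 34.7]
tcp_rot: [-0.97, 1.554, -2.729]
contact_force: [0.6, 4.6, 5.2]
grip_width: 22.0
```

>>> step_arm --targets '[[[0, 0, 0.0015, 0], [0, 0, 0.003, 0], [0, 0, 0.0045, 0], [0, 0, 0.006, 0], [0, 0, 0.006, 0]]]'

```text
time: 22.65
tool_pos: [592.4, -101.0, 35.0]
tcp_rot: [-0.982, 1.555, -2.741]
contact_force: [0.3, 4.0, 3.9]
grip_width: 21.6
```

```bash
python3 F.py
cat > dish.py <<'E'
from h import *
import sys
z=float(sys.argv[1]) if len(sys.argv)>1 else 62
c=cam('top');im=c['color'];g=im.min(2);Z=cloud(c)[:,:,2]
m=np.zeros(g.shape,np.uint8);m[120:225,345:420]=((g>170)&(Z>z-5))[120:225,345:420]
n,l,s,ce=cv2.connectedComponentsWithStats(m)
i=1+np.argmax(s[1:,4]); q=np.argwhere(l==i)[:,::-1]; C=cv2.minEnclosingCircle(ray(c,q,z)[:,:2].astype(np.float32)); print('dish',np.round(C[0],1),round(C[1],1))
k=cloud(c)[l==i]; A=np.c_[k[:,:2]-k[:,:2].mean(0),np.ones(len(k))]; f=np.linalg.lstsq(A,k[:,2],rcond=None)[0]; print('rim z',f[2].round(1),'slope',f[:2].round(3))
E
python3 dish.py
```

```text
t 22.65 T [ 592.4 -101.    35. ] F [0.3 4.  3.9] toolF [-3.9 -0.5 -3.9] M tool [-0.09  0.56  0.14] tau [-2.550e+00 -5.182e+01 -1.929e+01 -9.000e-01  1.900e-01  5.000e-02] [-0.015 -0.006 -1.   ]
dish [ 550.3 -296.6] 66.4
rim z 64.2 slope [-0.01  0.02]
```

>>> step_arm --targets '[[[0, 0, 0.0015, 0], [0, 0, 0.003, 0], [0, 0, 0.0045, 0], [0, 0, 0.006, 0], [0, 0, 0.006, 0]]]'

```text
time: 23.12
tool_pos: [591.3, -106.8, 35.1]
tcp_rot: [-0.991, 1.555, -2.75]
contact_force: [1.2, 5.2, 5.4]
grip_width: 22.0
```

>>> step_arm --targets '[[[0, 0, 0.0015, 0], [0, 0, 0.003, 0], [0, 0, 0.0045, 0], [0, 0, 0.006, 0], [0, 0, 0.006, 0]]]'

```text
time: 23.53
tool_pos: [590.3, -112.4, 35.3]
tcp_rot: [-1.015, 1.556, -2.774]
contact_force: [1.2, 5.7, 4.3]
grip_width: 21.7
```

```bash
python3 F.py;python3 dish.py
```

```text
t 23.53 T [ 590.3 -112.4   35.3] F [1.2 5.7 4.3] toolF [-4.4  0.1 -5.8] M tool [-0.07  0.65  0.12] tau [-3.000e+00 -5.146e+01 -1.927e+01 -1.120e+00  1.100e-01  4.000e-02] [-0.014 -0.005 -1.   ]
dish [ 550.3 -294.7] 66.1
rim z 64.3 slope [-0.002  0.016]
```

>>> step_arm --targets '[[[0, 0, 0.002, 0], [0, 0, 0.004, 0], [0, 0, 0.006, 0], [0, 0, 0.008, 0], [0, 0, 0.01, 0]]]'

```text
time: 24.0
tool_pos: [588.5, -121.9, 35.4]
tcp_rot: [-1.038, 1.556, -2.796]
contact_force: [0.8, 4.9, 5.1]
grip_width: 22.0
```

>>> step_arm --targets '[[[0, 0, 0.002, 0], [0, 0, 0.004, 0], [0, 0, 0.006, 0], [0, 0, 0.008, 0], [0, 0, 0.01, 0]]]'

```text
time: 24.42
tool_pos: [586.6, -131.3, 35.5]
tcp_rot: [-1.08, 1.556, -2.839]
contact_force: [1.8, 5.5, 3.5]
grip_width: 22.0
```

```bash
python3 F.py;python3 dish.py 64
python3 - <<'E'
from h import *
c=cam('top');im=c['color']
cv2.imwrite('pics/t4.png',cv2.resize(im[115:230,290:430],None,fx=5,fy=5,interpolation=2)[:,:,::-1])
E
```

```text
t 24.42 T [ 586.6 -131.3   35.5] F [1.8 5.5 3.5] toolF [-3.5  0.7 -5.7] M tool [-0.05  0.76  0.1 ] tau [-3.130e+00 -5.154e+01 -1.946e+01 -1.320e+00  1.000e-02  1.400e-01] [-0.014 -0.004 -1.   ]
dish [ 554.4 -298.2] 64.5
rim z 66.6 slope [-0.018  0.192]
```

View pics/t4.png

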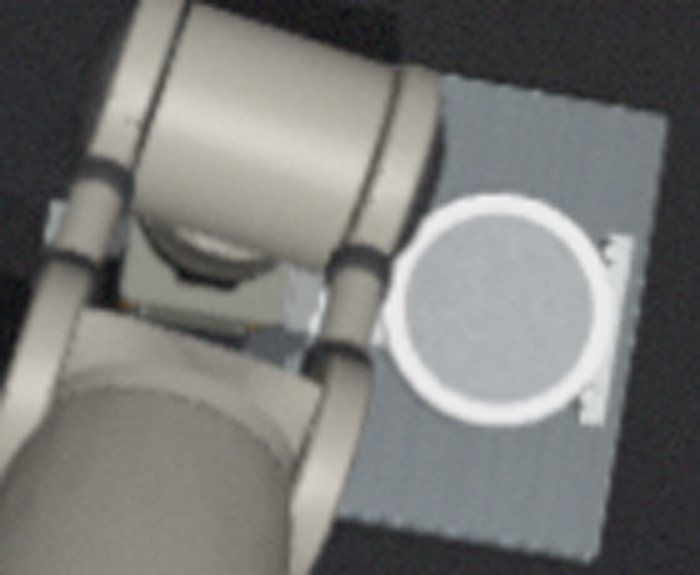

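The dish (crop 500,310) rests against both pins at (605,250) and (590,400). The heel is still about 30-47 mm short of the rim, so I push further.

>>> step_arm --targets '[[[0, 0, 0.002, 0], [0, 0, 0.004, 0], [0, 0, 0.006, 0], [0, 0, 0.008, 0], [0, 0, 0.01, 0]]]'

```text
time: 24.93
tool_pos: [584.7, -141.1, 35.5]
tcp_rot: [-1.093, 1.556, -2.852]
contact_force: [1.1, 5.7, 4.8]
grip_width: 21.7
```

>>> step_arm --targets '[[[0, 0, 0.002, 0], [0, 0, 0.004, 0], [0, 0, 0.006, 0], [0, 0, 0.008, 0], [0, 0, 0.01, 0]]]'

```text
time: 25.35
tool_pos: [582.8, -150.4, 35.6]
tcp_rot: [-1.143, 1.556, -2.901]
contact_force: [0.8, 6.5, 5.6]
grip_width: 21.8
```

```bash
python3 F.py;python3 dish.py 64
cat > gap.py <<'E'
from h import *
# profile of bright points along tool z near the centreline
o,R=tool();T=o['tool_pos']
for n in('scene','top'):
    c=cam(n);S=cloud(c);q=(S-T)@R;q[...,0]*=-1
    m=(abs(q[...,1])<22)&(q[...,2]>20)&(q[...,2]<240)&(q[...,0]<60)&(q[...,0]>-30)
    Q=q[m];B=c['color'].min(2)[m]
    print(n,[(a,int(np.median(Q[k,0])+T[2]),int(np.median(B[k])),int(k.sum())) for a in range(20,240,8) for k in [(Q[:,2]>=a)&(Q[:,2]<a+8)] if k.sum()>1])
E
python3 gap.py
```

```text
t 25.35 T [ 582.8 -150.4   35.6] F [0.8 6.5 5.6] toolF [-5.6 -0.5 -6.5] M tool [-0.12  0.91  0.1 ] tau [ -3.52 -51.52 -19.56  -1.49  -0.07   0.15] [-0.014 -0.003 -1.   ]
dish [ 554.5 -302.6] 64.7
rim z 65.4 slope [-0.011  0.068]
scene [(20, 50, 54, 3), (36, 63, 113, 7), (44, 64, 138, 43), (52, 62, 136, 45), (60, 51, 134, 44), (68, 51, 207, 44), (76, 50, 209, 48), (84, 63, 232, 56), (92, 63, 215, 45), (100, 63, 166, 50), (108, 63, 167, 56), (116, 62, 169, 48), (124, 63, 170, 44), (132, 63, 170, 47), (140, 62, 170, 49), (148, 62, 171, 46), (156, 62, 170, 51), (164, 61, 169, 48), (172, 61, 171, 47), (180, 61, 169, 50), (188, 61, 213, 50), (196, 61, 236, 39), (204, 50, 201, 36), (212, 47, 118, 42)]
top [(52, 54, 143, 5), (60, 52, 157, 29), (68, 51, 213, 28), (76, 52, 206, 16), (108, 65, 170, 23), (116, 65, 172, 50), (124, 64, 174, 53), (132, 64, 173, 50), (140, 64, 174, 52), (148, 63, 174, 50), (156, 64, 174, 55), (164, 64, 174, 47), (172, 63, 175, 51), (180, 63, 174, 50), (188, 63, 195, 50), (196, 63, 232, 47), (204, 52, 205, 32), (212, 48, 124, 48), (220, 47, 96, 9)]
```

The heel front is at tool z≈57 and the dish spans 84-204, so the gap is 27 mm. Advance about 23 mm.

>>> step_arm --targets '[[[0, 0, 0.002, 0], [0, 0, 0.004, 0], [0, 0, 0.006, 0], [0, 0, 0.008, 0], [0, 0, 0.01, 0]]]'

```text
time: 25.92
tool_pos: [580.9, -159.9, 35.6]
tcp_rot: [-1.169, 1.556, -2.927]
contact_force: [1.4, 6.4, 4.1]
grip_width: 22.0
```

>>> step_arm --targets '[[[0, 0, 0.002, 0], [0, 0, 0.004, 0], [0, 0, 0.006, 0], [0, 0, 0.008, 0], [0, 0, 0.01, 0]]]'

```text
time: 26.33
tool_pos: [579.1, -168.9, 35.7]
tcp_rot: [-1.255, 1.556, -3.013]
contact_force: [0.6, 7.8, 6.2]
grip_width: 21.9
```

```bash
python3 F.py;python3 gap.py
```

```text
t 26.33 T [ 579.1 -168.9   35.7] F [0.6 7.8 6.2] toolF [-6.2 -0.9 -7.7] M tool [-0.11  1.22  0.07] tau [ -4.38 -51.34 -19.78  -1.86  -0.27   0.16] [-0.015 -0.002 -1.   ]
scene [(20, 50, 59, 3), (36, 66, 75, 3), (44, 64, 136, 44), (52, 62, 139, 33), (60, 51, 135, 57), (68, 62, 237, 49), (76, 63, 176, 46), (84, 63, 165, 46), (92, 63, 168, 55), (100, 63, 169, 49), (108, 62, 170, 47), (116, 63, 169, 45), (124, 63, 170, 46), (132, 63, 170, 52), (140, 62, 171, 47), (148, 62, 170, 50), (156, 63, 171, 47), (164, 62, 169, 49), (172, 63, 229, 50), (180, 60, 232, 27), (188, 48, 170, 39), (196, 47, 115, 26)]
top [(60, 53, 170, 21), (68, 64, 222, 33), (76, 64, 201, 23), (84, 62, 141, 4), (108, 65, 166, 3), (116, 65, 171, 29), (124, 64, 173, 51), (132, 64, 173, 54), (140, 65, 173, 53), (148, 64, 173, 50), (156, 64, 174, 53), (164, 64, 173, 52), (172, 64, 220, 52), (180, 63, 229, 39), (188, 52, 165, 40), (196, 49, 118, 39)]
```

>>> step_arm --targets '[[[0, 0, 0.001, 0], [0, 0, 0.002, 0], [0, 0, 0.003, 0], [0, 0, 0.004, 0], [0, 0, 0.004, 0]]]'

```text
time: 26.85
tool_pos: [578.3, -172.4, 35.7]
tcp_rot: [-1.307, 1.556, -3.066]
contact_force: [1.0, 6.7, 5.0]
grip_width: 21.7
```

>>> step_arm --targets '[[[-0.001, 0, 0, 0], [-0.003, 0, 0, 0], [-0.006, 0, 0, 0], [-0.009, 0, 0, 0], [-0.012, 0, 0, 0]]]'

```text
time: 27.27
tool_pos: [577.9, -172.6, 47.4]
tcp_rot: [-1.326, 1.555, -3.085]
contact_force: [0.0, -1.2, -3.9]
grip_width: 21.6
```

```bash
python3 F.py;python3 gap.py; python3 dish.py 74
```

```text
t 27.27 T [ 577.9 -172.6   47.4] F [ 0.  -1.2 -3.9] toolF [3.9 0.3 1.1] M tool [0.02 0.17 0.02] tau [-1.00e-02 -5.61e+01 -2.19e+01 -2.00e-01 -0.00e+00  1.00e-02] [-0.016 -0.001 -1.   ]
scene [(20, 62, 53, 2), (36, 74, 127, 4), (44, 75, 136, 33), (52, 71, 139, 32), (60, 70, 156, 59), (68, 75, 225, 46), (76, 75, 163, 52), (84, 74, 165, 53), (92, 73, 165, 49), (100, 73, 167, 46), (108, 72, 168, 47), (116, 72, 166, 47), (124, 71, 168, 52), (132, 70, 168, 47), (140, 69, 167, 52), (148, 69, 168, 45), (156, 68, 168, 47), (164, 68, 167, 51), (172, 66, 236, 42), (180, 52, 210, 24), (188, 47, 120, 46), (196, 46, 110, 3)]
top [(60, 74, 198, 24), (68, 75, 225, 28), (76, 75, 169, 27), (84, 76, 147, 8), (116, 74, 164, 29), (124, 73, 171, 48), (132, 74, 171, 54), (140, 73, 171, 49), (148, 72, 172, 52), (156, 73, 172, 52), (164, 71, 175, 51), (172, 72, 230, 52), (180, 59, 211, 24), (188, 50, 125, 43), (196, 48, 107, 20)]
dish [ 553.1 -306. ] 58.9
rim z 74.6 slope [0.021 0.249]
```

>>> step_arm --targets '[[[-0.003, 0, 0, 0], [-0.008, 0, 0, 0], [-0.014, 0, 0, 0], [-0.02, 0, 0, 0], [-0.025, 0, 0, 0]]]'

```text
time: 27.83
tool_pos: [579.0, -172.8, 74.0]
tcp_rot: [-1.244, 1.557, -3.002]
contact_force: [0.1, 0.0, -3.8]
grip_width: 21.7
```

>>> step_arm --targets '[[[-0.005, 0, 0, 0], [-0.01, 0, 0, 0], [-0.015, 0, 0, 0], [-0.018, 0, 0, 0], [-0.018, 0, 0, 0]]]'

```text
time: 28.25
tool_pos: [579.7, -172.9, 92.9]
tcp_rot: [-1.185, 1.558, -2.943]
contact_force: [-0.0, 0.6, -3.0]
grip_width: 21.8
```

```bash
sed -i 's/q\[...,0\]<60/q[...,0]<70/' gap.py; python3 F.py;python3 gap.py
```

```text
t 28.25 T [ 579.7 -172.9   92.9] F [-0.   0.6 -3. ] toolF [ 2.9 -0.1 -0.7] M tool [-0.    0.14 -0.02] tau [ -0.   -55.52 -23.54  -0.21   0.21   0.  ] [-0.012 -0.002 -1.   ]
scene [(20, 128, 43, 3), (36, 121, 107, 2), (44, 120, 131, 31), (52, 117, 135, 48), (60, 117, 162, 60), (68, 117, 205, 46), (76, 118, 164, 49), (84, 117, 165, 59), (92, 117, 167, 48), (100, 117, 168, 45), (108, 117, 169, 60), (116, 117, 168, 51), (124, 116, 168, 48), (132, 116, 169, 55), (140, 116, 168, 54), (148, 116, 169, 49), (156, 116, 169, 55), (164, 115, 173, 51), (172, 114, 236, 44)]
top [(60, 118, 202, 23), (68, 118, 223, 34), (76, 119, 169, 29), (84, 119, 149, 15), (108, 118, 151, 2), (116, 118, 160, 21), (124, 117, 171, 54), (132, 117, 172, 55), (140, 117, 171, 55), (148, 117, 173, 53), (156, 117, 172, 56), (164, 116, 177, 51), (172, 116, 230, 57), (180, 116, 207, 8)]
```

The dish rides on the blade nearly level (slope ≈0.03), with its underside at about z 104. Carry it smoothly over to the rack.

>>> step_arm --targets '[[[0, -0.0009, -0.004, 0], [0, -0.0027, -0.0117, 0], [0, -0.0055, -0.0234, 0], [0, -0.0091, -0.039, 0], [0, -0.013, -0.056, 0]]]'

```text
time: 28.77
tool_pos: [576.6, -113.6, 91.7]
tcp_rot: [-1.281, 1.557, -3.04]
contact_force: [-0.2, -0.2, -4.4]
grip_width: 22.2
```

>>> step_arm --targets '[[[0, -0.0041, -0.0176, 0], [0, -0.0082, -0.0351, 0], [0, -0.0123, -0.0527, 0], [0, -0.0164, -0.0702, 0], [0, -0.0205, -0.0878, 0]]]'

```text
time: 29.18
tool_pos: [572.4, -20.8, 91.7]
tcp_rot: [-1.31, 1.556, -3.068]
contact_force: [0.3, -0.5, -3.7]
grip_width: 21.7
```

>>> step_arm --targets '[[[0, -0.0041, -0.0176, 0], [0, -0.0082, -0.0351, 0], [0, -0.0123, -0.0527, 0], [0, -0.0164, -0.0702, 0], [0, -0.0205, -0.0878, 0]]]'

```text
time: 29.6
tool_pos: [567.8, 71.8, 91.7]
tcp_rot: [-1.331, 1.556, -3.088]
contact_force: [0.8, 0.2, -4.3]
grip_width: 21.7
```

>>> step_arm --targets '[[[0, -0.0041, -0.0176, 0], [0, -0.0082, -0.0351, 0], [0, -0.0115, -0.049, 0], [0, -0.014, -0.059, 0], [0, -0.0155, -0.066, 0]]]'

```text
time: 30.02
tool_pos: [564.3, 141.4, 91.7]
tcp_rot: [-1.338, 1.556, -3.094]
contact_force: [-0.0, -0.6, -3.8]
grip_width: 21.7
```

>>> step_arm --targets '[[[0, 0, 0, 0], [0, 0, 0, 0], [0, 0, 0, 0], [0, 0, 0, 0], [0, 0, 0, 0]]]'

```text
time: 30.43
tool_pos: [564.4, 140.5, 91.7]
tcp_rot: [-1.327, 1.556, -3.083]
contact_force: [-1.2, -0.2, -3.6]
grip_width: 21.6
```

```bash
python3 F.py;python3 gap.py; python3 -c "
from h import *
go([565,161,95],-16)"
```

```text
t 30.43 T [564.4 140.5  91.7] F [-1.2 -0.2 -3.6] toolF [ 3.6 -1.1  0.4] M tool [ 0.    0.06 -0.03] tau [  0.15 -53.26 -23.04  -0.12   0.17   0.  ] [-0.014 -0.001 -1.   ]
scene [(20, 130, 103, 22), (28, 122, 122, 21), (36, 120, 140, 39), (44, 120, 139, 44), (52, 108, 135, 56), (60, 117, 174, 33), (68, 118, 175, 44), (76, 118, 108, 46), (84, 117, 109, 44), (92, 117, 110, 45), (100, 117, 112, 50), (108, 116, 111, 41), (116, 117, 111, 45), (124, 117, 111, 43), (132, 116, 112, 45), (140, 116, 175, 44), (148, 115, 176, 44), (156, 115, 174, 44), (164, 115, 177, 44), (172, 115, 241, 40), (180, 115, 205, 2)]
top [(28, 123, 112, 12), (36, 121, 145, 53), (44, 120, 153, 58), (52, 108, 146, 69), (60, 117, 181, 48), (68, 118, 188, 61), (76, 117, 115, 56), (84, 118, 115, 55), (92, 118, 116, 57), (100, 118, 117, 58), (108, 117, 118, 58), (116, 117, 117, 56), (124, 117, 118, 59), (132, 117, 123, 59), (140, 116, 174, 58), (148, 116, 175, 58), (156, 116, 175, 56), (164, 115, 181, 59), (172, 115, 230, 53), (180, 114, 208, 3)]
t 30.53 tcp [564.4 140.7  91.7] psi -10.6 F [ 0.3  0.6 -3.6] w 21.6 q6 0.3 
 shift m [-0.0034 -0.0032 -0.02  ] turn -84.6 xaxis [-1.450e-02 -8.000e-04 -9.999e-01]
```

Dish steady. I now turn −84.6° in place, finishing the small shift in the first call.

>>> step_arm --targets '[[[0, 0, -0.003, -1], [0, -0.001, -0.008, -4], [0, -0.002, -0.013, -8], [0, -0.003, -0.018, -12], [0, -0.003, -0.02, -16]]]'

```text
time: 30.95
tool_pos: [565.1, 161.6, 91.6]
tcp_rot: [-1.64, 1.556, -3.112]
contact_force: [-1.0, 1.0, -3.9]
grip_width: 21.7
```

>>> step_arm --targets '[[[0, 0, 0, -4.5], [0, 0, 0, -9], [0, 0, 0, -13.5], [0, 0, 0, -18], [0, 0, 0, -22.5]]]'

```text
time: 31.37
tool_pos: [565.0, 161.6, 91.6]
tcp_rot: [-2.034, 1.556, -3.109]
contact_force: [-0.5, 0.5, -3.2]
grip_width: 21.6
```

>>> step_arm --targets '[[[0, 0, 0, -4.5], [0, 0, 0, -9], [0, 0, 0, -13.5], [0, 0, 0, -18], [0, 0, 0, -22.5]]]'

```text
time: 31.78
tool_pos: [564.8, 161.6, 91.5]
tcp_rot: [-2.423, 1.555, -3.101]
contact_force: [-0.2, -0.7, -3.3]
grip_width: 21.8
```

>>> step_arm --targets '[[[0, 0, 0, -4.5], [0, 0, 0, -9], [0, 0, 0, -13], [0, 0, 0, -16], [0, 0, 0, -18]]]'

```text
time: 32.2
tool_pos: [564.7, 161.5, 91.3]
tcp_rot: [-2.731, 1.555, -3.091]
contact_force: [0.7, -0.2, -3.4]
grip_width: 21.8
```

>>> step_arm --targets '[[[0, 0, 0, 0], [0, 0, 0, 0], [0, 0, 0, 0], [0, 0, 0, 0], [0, 0, 0, 0]]]'

```text
time: 32.62
tool_pos: [564.6, 161.5, 91.3]
tcp_rot: [-2.73, 1.554, -3.091]
contact_force: [-0.6, -0.4, -3.0]
grip_width: 21.8
```

```bash
cat > rk.py <<'E'
from h import *
import sys
zt=float(sys.argv[1])  # dish rim height
o,R=tool();T=o['tool_pos']
for n in('top','scene'):
    c=cam(n);S=cloud(c);g=c['color'].min(2)
    near=(abs(S[...,0]-682)<130)&(abs(S[...,1]-128)<110)
    m=(near&(abs(S[...,2]-zt)<9)&(g>60)).astype(np.uint8); 
    k,l,s,ce=cv2.connectedComponentsWithStats(cv2.morphologyEx(m,cv2.MORPH_OPEN,np.ones((3,3),np.uint8)))
    i=1+np.argmax(s[1:,4]);q=np.argwhere(l==i)[:,::-1];X=ray(c,q,zt)[:,:2].astype(np.float32)
    P=S[l==i];A=np.c_[P[:,:2]-P[:,:2].mean(0),np.ones(len(P))];f=np.linalg.lstsq(A,P[:,2],rcond=None)[0]
    h=cv2.convexHull(X);e=cv2.fitEllipse(h)
    print(n,'n',s[i,4],'circ',np.round(cv2.minEnclosingCircle(X)[0],1),round(cv2.minEnclosingCircle(X)[1],1),'ell',np.round(e[0],1),np.round(e[1],1),'z',f[2].round(1),'slope',f[:2].round(3),'toolyz off',(R.T@np.r_[np.array(e[0])-T[:2],0])[1:].round(1))
E
python3 F.py; python3 gap.py|tail -1; python3 rk.py 117; python3 -c "
from h import *
go([565,161,95],-16)"
```

```text
t 32.62 T [564.6 161.5  91.3] F [-0.6 -0.4 -3. ] toolF [ 3.1 -0.5 -0.3] M tool [-0.03  0.23 -0.01] tau [-0.000e+00 -5.408e+01 -2.336e+01 -9.000e-02 -3.000e-02  1.000e-02] [-0.016 -0.001 -1.   ]
top [(52, 106, 148, 6), (60, 106, 148, 19), (68, 118, 180, 16), (76, 117, 114, 23), (84, 117, 114, 31), (92, 118, 115, 35), (100, 117, 116, 50), (108, 117, 116, 55), (116, 117, 116, 55), (124, 117, 117, 53), (132, 115, 117, 55), (140, 116, 118, 56), (148, 115, 144, 56), (156, 116, 170, 54), (164, 115, 181, 53), (172, 115, 230, 54), (180, 113, 198, 8), (188, 76, 166, 3)]
top n 1362 circ [678.  118.5] 60.1 ell [678.6 118.4] [114.6 119.9] z 114.7 slope [-0.04   0.015] toolyz off [-1.000e-01  1.217e+02]
scene n 1668 circ [682.3 117.7] 61.0 ell [682.1 117.9] [118.5 120.6] z 113.4 slope [-0.04   0.011] toolyz off [  0.6 125.2]
t 32.82 tcp [564.7 161.5  91.3] psi 69.4 F [-0.7  0.7 -3.3] w 21.8 q6 -1.06 
 shift m [-0.0037 -0.0004  0.0004] turn -4.6 xaxis [-1.620e-02 -8.000e-04 -9.999e-01]
```

>>> step_arm --targets '[[[0, 0, 0, -1], [0, 0, 0, -2.5], [0.003, 0, 0, -4], [0.008, 0, 0, -4.6], [0.013, 0, 0, -4.6]]]'

```text
time: 33.23
tool_pos: [564.5, 161.5, 78.1]
tcp_rot: [-2.812, 1.555, -3.091]
contact_force: [-0.0, 0.7, -4.2]
grip_width: 21.8
```

>>> step_arm --targets '[[[0.003, 0, 0, 0], [0.006, 0, 0, 0], [0.007, 0, 0, 0], [0.007, 0, 0, 0], [0.007, 0, 0, 0]]]'

```text
time: 33.65
tool_pos: [564.5, 161.5, 71.1]
tcp_rot: [-2.811, 1.555, -3.091]
contact_force: [0.1, -0.6, -3.3]
grip_width: 21.5
```

```bash
python3 F.py; python3 rk.py 97
python3 - <<'E'
from h import *
go([564,162,60],-16)
a=np.radians(-16);X=np.array([np.cos(a),np.sin(a)]);Y=np.array([-X[1],X[0]])
for n in('top','scene'):
    c=cam(n);S=cloud(c);g=c['color'].min(2);d=S[...,:2]-np.array([682,128]);x=d@X;y=d@Y
    m=(abs(x)<75)&(abs(abs(y)-42)<16)&(abs(S[...,2]-70)<7)&(g>110)
    P=ray(c,np.argwhere(m)[:,::-1],70)[:,:2]-[682,128]; u=P@X;v=P@Y
    for sgn in(1,-1):
        k=v*sgn>0; print(n,sgn,k.sum(),'x',np.percentile(u[k],[1,99]).round(0),'y',np.percentile(v[k],[2,50,98]).round(1),'tilt',np.round(np.polyfit(u[k],v[k],1)[0],3))
E
```

```text
t 33.65 T [564.5 161.5  71.1] F [ 0.1 -0.6 -3.3] toolF [ 3.3 -0.5  0.3] M tool [ 0.03  0.2  -0.03] tau [-0.000e+00 -5.415e+01 -2.246e+01 -8.000e-02 -4.000e-02  0.000e+00] [-0.016 -0.001 -1.   ]
top n 1235 circ [680.6 128.1] 60.0 ell [681.3 128. ] [116.1 119.3] z 94.4 slope [-0.043  0.015] toolyz off [1.000e-01 1.215e+02]
scene n 1636 circ [686.2 127.4] 61.7 ell [685.4 126.6] [117.4 122.9] z 93.3 slope [-0.038  0.013] toolyz off [-1.000e-01  1.258e+02]
t 33.75 tcp [564.6 161.5  71.3] psi 74.0 F [ 0.  -0.7 -3.7] w 21.7 q6 -1.14 
 shift m [ 0.0113  0.0004 -0.0005] turn -0.0 xaxis [-1.550e-02 -7.000e-04 -9.999e-01]
top 1 48 x [50. 72.] y [34.2 42.7 49.4] tilt -0.201
top -1 146 x [-69.  70.] y [-49.3 -43.2 -33.8] tilt -0.015
scene 1 82 x [-66.  71.] y [35.1 43.8 49.6] tilt -0.027
scene -1 123 x [-65.  72.] y [-49.3 -42.8 -34.1] tilt 0.0
```

Dish and rack centres agree within 3 mm in both views, so I lower.

>>> step_arm --targets '[[[0.002, 0, 0, 0], [0.004, 0, 0, 0], [0.006, 0, 0, 0], [0.008, 0, 0, 0], [0.009, 0, 0, 0]]]'

```text
time: 34.27
tool_pos: [564.2, 161.4, 61.8]
tcp_rot: [-2.811, 1.555, -3.091]
contact_force: [-0.2, 0.1, -3.8]
grip_width: 21.9
```

>>> step_arm --targets '[[[0.001, 0, 0, 0], [0.002, 0, 0, 0], [0.003, 0, 0, 0], [0.004, 0, 0, 0], [0.005, 0, 0, 0]]]'

```text
time: 34.68
tool_pos: [564.2, 161.5, 56.9]
tcp_rot: [-2.813, 1.555, -3.093]
contact_force: [-0.5, -0.2, -2.7]
grip_width: 22.0
```

>>> step_arm --targets '[[[0.001, 0, 0, 0], [0.002, 0, 0, 0], [0.003, 0, 0, 0], [0.004, 0, 0, 0], [0.005, 0, 0, 0]]]'

```text
time: 35.1
tool_pos: [564.3, 161.5, 52.0]
tcp_rot: [-2.817, 1.555, -3.096]
contact_force: [-0.1, -0.4, -2.3]
grip_width: 21.9
```

>>> step_arm --targets '[[[0.001, 0, 0, 0], [0.002, 0, 0, 0], [0.003, 0, 0, 0], [0.004, 0, 0, 0], [0.004, 0, 0, 0]]]'

```text
time: 35.52
tool_pos: [564.1, 161.5, 47.7]
tcp_rot: [-2.813, 1.555, -3.093]
contact_force: [-0.7, -0.5, -2.2]
grip_width: 21.9
```

```bash
python3 F.py; python3 rk.py 82; python3 gap.py
```

```text
t 35.52 T [564.1 161.5  47.7] F [-0.7 -0.5 -2.2] toolF [ 2.2 -0.7 -0.5] M tool [-0.01  0.02  0.02] tau [ -0.   -53.66 -21.08   0.     0.11   0.  ] [-0.016 -0.001 -1.   ]
top n 1275 circ [681.1 129. ] 61.2 ell [681.4 128.9] [115.8 121.6] z 82.4 slope [ 0.003 -0.001] toolyz off [  1.  121.7]
scene n 1608 circ [684.1 127.8] 60.7 ell [683.5 127.6] [118.3 120.3] z 80.6 slope [0.002 0.001] toolyz off [  0.4 124.1]
scene [(20, 88, 119, 20), (28, 80, 119, 21), (36, 75, 138, 31), (44, 74, 140, 44), (52, 74, 130, 48), (60, 81, 179, 24), (68, 82, 152, 41), (76, 82, 107, 49), (84, 82, 108, 47), (92, 81, 110, 46), (100, 82, 111, 45), (108, 82, 111, 51), (116, 82, 111, 51), (124, 82, 112, 47), (132, 83, 112, 51), (140, 82, 157, 50), (148, 83, 175, 51), (156, 83, 174, 51), (164, 82, 188, 50), (172, 82, 239, 64), (180, 81, 142, 17)]
top [(60, 66, 131, 12), (68, 84, 157, 6), (76, 82, 113, 12), (84, 84, 112, 16), (92, 83, 113, 23), (100, 83, 114, 35), (108, 84, 114, 46), (116, 84, 114, 53), (124, 85, 114, 49), (132, 84, 115, 57), (140, 83, 166, 46), (148, 84, 170, 56), (156, 84, 170, 53), (164, 84, 187, 50), (172, 84, 228, 49), (180, 83, 171, 2)]
```

The dish is flat on the rails and the wrist load is back to the lifter alone. Draw out.

>>> step_arm --targets '[[[0, 0, -0.003, 0], [0, 0, -0.008, 0], [0.0002, 0, -0.014, 0], [0.0003, 0, -0.02, 0], [0.0004, 0, -0.026, 0]]]'

```text
time: 36.13
tool_pos: [538.4, 168.9, 48.0]
tcp_rot: [-2.815, 1.555, -3.094]
contact_force: [-0.2, 0.3, -2.1]
grip_width: 21.6
```

>>> step_arm --targets '[[[0, 0, -0.008, 0], [0, 0, -0.016, 0], [0.0003, 0, -0.024, 0], [0.0004, 0, -0.032, 0], [0.0005, 0, -0.04, 0]]]'

```text
time: 36.55
tool_pos: [499.1, 180.2, 48.2]
tcp_rot: [-2.818, 1.555, -3.098]
contact_force: [-0.5, 0.0, -1.6]
grip_width: 21.7
```

```bash
python3 F.py; python3 rk.py 82
```

```text
t 36.55 T [499.1 180.2  48.2] F [-0.5  0.  -1.6] toolF [ 1.6 -0.1 -0.4] M tool [-0.07 -0.04  0.02] tau [ -0.49 -47.45 -20.05   0.     0.3   -0.11] [-0.016 -0.001 -1.   ]
top n 1693 circ [680.6 128.3] 60.6 ell [681.1 129.1] [116.8 120.5] z 82.4 slope [-0.001 -0.001] toolyz off [  1.1 189. ]
scene n 1602 circ [683.3 127.3] 60.6 ell [683.4 127.6] [118.2 120. ] z 80.6 slope [ 0.001 -0.   ] toolyz off [  0.3 191.7]
```

>>> step_arm --targets '[[[0, 0, -0.01, 0], [0, 0, -0.022, 0], [0.0003, 0, -0.034, 0], [0.0004, 0, -0.046, 0], [0.0005, 0, -0.056, 0]]]'

```text
time: 37.07
tool_pos: [444.2, 195.9, 48.6]
tcp_rot: [-2.814, 1.554, -3.093]
contact_force: [-0.1, 0.8, -1.4]
grip_width: 21.6
```

>>> step_arm --targets '[[[0, 0, -0.012, 0], [0, 0, -0.024, 0], [0, 0, -0.034, 0], [0, 0, -0.04, 0], [0, 0, -0.04, 0]]]'

```text
time: 37.48
tool_pos: [404.5, 207.2, 49.2]
tcp_rot: [-2.808, 1.554, -3.086]
contact_force: [0.6, 0.2, -1.8]
grip_width: 21.8
```

```bash
python3 F.py; python3 rk.py 82; sed -i 's/>75)&(q/>45)\&(q/' lif.py; python3 lif.py 90
```

```text
t 37.48 T [404.5 207.2  49.2] F [ 0.6  0.2 -1.8] toolF [1.8 0.4 0.6] M tool [0.02 0.1  0.04] tau [  0.18 -40.79 -17.56   0.05   0.07   0.11] [-0.017 -0.001 -1.   ]
top n 1701 circ [680.1 128.1] 61.2 ell [680.6 129. ] [116.4 122.2] z 82.3 slope [-0.001 -0.002] toolyz off [  0.6 286.9]
scene n 1602 circ [684.1 127.8] 60.7 ell [683.5 127.6] [118.1 120.1] z 80.7 slope [ 0.003 -0.004] toolyz off [ -0.  290.1]
T [406.2 207.1  49.4] w 21.86163046713855 F [-0.5 -0.3 -0.9] t 37.5833 x [-1.540e-02 -6.000e-04 -9.999e-01]
top 680 ztop 62.5 slope [-0.051  0.004] along tool z -0.05 rect [499.8 179.7] [54.3 89.4] 73.7 tz [ 57. 140.] jaw [-27.  -1.  26.]
scene 537 ztop 62.3 slope [-0.057  0.013] along tool z -0.059 rect [497.8 180.4] [56.4 98. ] 72.7 tz [ 53. 140.] jaw [-28.   0.  27.]
```

>>> step_arm --targets '[[[0.008, 0, 0, 0], [0.02, 0, 0, 0], [0.032, 0, 0, 0], [0.044, 0, 0, 0], [0.05, 0, 0, 0]]]'

```text
time: 38.1
tool_pos: [405.2, 206.5, -2.4]
tcp_rot: [-2.79, 1.553, -3.069]
contact_force: [0.1, -0.2, -1.9]
grip_width: 21.8
```

>>> step_arm --targets '[[[0.002, 0, 0, 0], [0.004, 0, 0, 0], [0.006, 0, 0, 0], [0.008, 0, 0, 0], [0.008, 0, 0, 0]]]'

```text
time: 38.52
tool_pos: [405.5, 206.6, -10.2]
tcp_rot: [-2.805, 1.554, -3.085]
contact_force: [-1.1, -0.1, 0.8]
grip_width: 21.9
```

>>> step_arm --targets '[[[0.001, 0, 0, 0], [0.002, 0, 0, 0], [0.003, 0, 0, 0], [0.003, 0, 0, 0], [0.003, 0, 0, 0]]]'

```text
time: 38.93
tool_pos: [405.5, 206.7, -13.1]
tcp_rot: [-2.808, 1.555, -3.087]
contact_force: [-2.0, 0.1, 0.6]
grip_width: 21.8
```

```bash
python3 F.py; python3 lif.py 90
```

```text
t 38.93 T [405.5 206.7 -13.1] F [-2.   0.1  0.6] toolF [-0.6 -0.5 -2. ] M tool [-0.07 -0.02  0.09] tau [ -0.68 -41.15 -13.94  -0.07   0.06   0.06] [-0.016 -0.001 -1.   ]
T [405.5 206.7 -13.1] w 21.76310642521704 F [-2.   0.1  0.6] t 38.9333 x [-1.610e-02 -9.000e-04 -9.999e-01]
top 673 ztop 2.4 slope [-0.021 -0.004] along tool z -0.019 rect [498.5 179.2] [58.3 94.5] 74.1 tz [ 58. 143.] jaw [-29.  -1.  28.]
scene 511 ztop 2.2 slope [-0.037  0.002] along tool z -0.036 rect [496.5 180.3] [ 55.5 101.4] 73.9 tz [ 53. 143.] jaw [-28.  -0.  27.]
```

Nearly flat on the bench. Release, wait, then retreat upward.

>>> step_arm --targets '[[[0.0005, 0, 0, 0], [0.001, 0, 0, 0], [0.001, 0, 0, 0], [0.001, 0, 0, 0], [0.001, 0, 0, 0]]]'

```text
time: 39.45
tool_pos: [405.4, 206.6, -14.1]
tcp_rot: [-2.808, 1.555, -3.088]
contact_force: [-2.0, 0.6, 1.2]
grip_width: 21.8
```

>>> step_arm --targets '[[[0, 0, 0, 0], [0, 0, 0, 0], [0, 0, 0, 0], [0, 0, 0, 0], [0, 0, 0, 0]]]' --jaw 0

```text
time: 39.87
tool_pos: [405.5, 206.6, -14.2]
tcp_rot: [-2.807, 1.555, -3.086]
contact_force: [0.2, -0.5, 0.2]
grip_width: 50.6
```

>>> step_arm --targets '[[[0, 0, 0, 0], [0, 0, 0, 0], [0, 0, 0, 0], [0, 0, 0, 0], [0, 0, 0, 0]]]'

```text
time: 40.28
tool_pos: [405.5, 206.6, -14.2]
tcp_rot: [-2.807, 1.555, -3.087]
contact_force: [-0.6, 0.5, -0.2]
grip_width: 83.7
```

>>> step_arm --targets '[[[-0.01, 0, 0, 0], [-0.03, 0, 0, 0], [-0.06, 0, 0, 0], [-0.09, 0, 0, 0], [-0.12, 0, 0, 0]]]'

```text
time: 40.7
tool_pos: [407.1, 206.6, 107.0]
tcp_rot: [-2.795, 1.554, -3.074]
contact_force: [0.9, 0.2, -0.0]
grip_width: 92.2
```

>>> step_arm --targets '[[[-0.02, 0, -0.02, 0], [-0.03, 0, -0.05, 0], [-0.03, 0, -0.08, 0], [-0.03, 0, -0.09, 0], [-0.03, 0, -0.09, 0]]]'

```text
time: 41.12
tool_pos: [319.0, 231.7, 138.7]
tcp_rot: [-2.796, 1.553, -3.074]
contact_force: [-0.1, 0.2, 0.0]
grip_width: 92.0
```

```bash
python3 rk.py 82
python3 - <<'E'
from h import *
o,R=tool();print(o['time'],o['tool_pos'].round(0))
c=cam('scene');S=cloud(c);g=c['color'].min(2)
a=np.radians(-16);X=np.array([np.cos(a),np.sin(a)])
d=S[...,:2]-np.array([497,180]);x=d@X;y=d@np.array([-X[1],X[0]])
m=(abs(y)<22)&(abs(x)<36)&(g>90)&(S[...,2]<12);P=S[m];f=np.linalg.lstsq(np.c_[x[m],y[m],np.ones(m.sum())],P[:,2],rcond=None)[0];print('blade z/slope',f.round(3),m.sum())
im=c['color'];cv2.imwrite('pics/fin.png',im[:,:,::-1])
E
```

```text
top n 1691 circ [680.2 127.7] 61.3 ell [680.5 129.2] [116.7 122. ] z 82.3 slope [ 0.002 -0.005] toolyz off [3.000e-01 3.758e+02]
scene n 1599 circ [684.1 127.8] 60.7 ell [683.5 127.6] [118.2 120.3] z 80.7 slope [0.002 0.001] toolyz off [ -0.4 379. ]
41.2167 [322. 232. 139.]
blade z/slope [-0.004 -0.008  2.093] 312
```

View pics/fin.png

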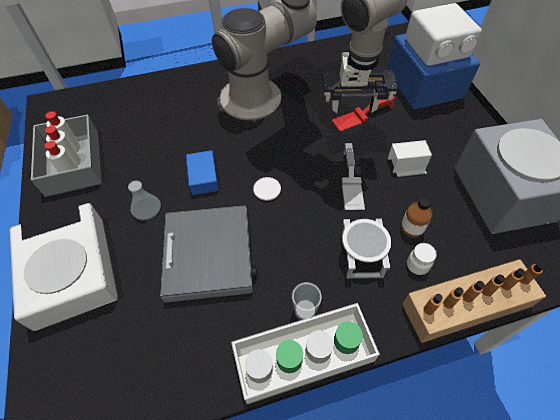

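The final picture shows the dish centred on the rack at (367,240) and the lifter flat on the bench at (350,180), clear of the rack. The bystanders are at their original pixels. Let the arm settle, then hand in.

>>> step_arm --targets '[[[0, 0, 0, 0], [0, 0, 0, 0], [0, 0, 0, 0], [0, 0, 0, 0], [0, 0, 0, 0]]]'

```text
time: 41.68
tool_pos: [322.3, 231.3, 138.3]
tcp_rot: [-2.785, 1.554, -3.065]
contact_force: [-0.4, 0.2, 0.4]
grip_width: 91.8
```

```bash
python3 -c "
from plant import bot
print(bot.close_job())"
```

```text
the job is handed in; nothing more can be done
None
```

The job is done and handed in at about 41.7 s of the 64 s; `close_job` reports no verdict.

**What I did:** I pulled the lifter out of the sleeve by its heel bar, laid it flat and let go, then took it again by the handle. I slid the blade under the dish until it lay against both pins. The forces between moves reached about 8 N sideways and 6 N vertically, read at the wrist rather than at the contact. Then I lifted the dish nearly level, set it on the rack, drew the lifter out and laid it on the bench.

**Last checks:**
- **Dish:** its centre is about 2 mm from the rack's centre in both views (both readings within the 2 mm camera calibration). Its slope is under 0.006 rad, and its top is at about z 82 mm, as expected on the rails.
- **Lifter:** the blade top is at about 2.1 mm with a slope under 0.01 rad. By the positions measured, its tip is roughly 70 mm from the rack.
- **Bystanders:** they look unmoved in the final picture. I did not measure them again.

**What disagreed or failed:**
- **Reported tool height:** it disagreed with what the cameras saw by about 25–28 mm. The fingers closed above the heel bar on the first two tries and nothing moved. After that I used camera and contact readings, and reported z went below 0 with no bench contact.
- **Tool tilt:** the reported tool direction drifted by about 1° over the run. The lifter also sagged up to about 0.05 rad while held, which stayed within limits.

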